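Turn the hexagonal pen rest groove up and lay the marker in it

ROBOT

A 7-joint arm with a two-finger parallel gripper is mounted at the origin on a cart in front of the work surface, level with it; the furniture and walls round the work are solid. World frame = base frame: x ahead of the robot, y to its left, z up, the work surface at z = 0. Lengths are in m, angles in rad, forces in N, time in s.
With the tool pointing down it reaches from about 0.425 to 0.925 m from the base axis. Payload 6.8 kg.
Tool frame: the origin (TCP) lies at the very end of the fingers, on their centre line; the grasp point (between the pads) lies 19 mm behind it; z points along the fingers, y is the line along which they close (so a half turn about z gives the same grasp; the last joint's range is limited). The gripper opens to 85 mm and grips with 20 to 120 N. Pads are 22 mm wide; open, the fingers measure 114 mm over their backs; the gripper's body (76 mm by 85 mm) begins 54 mm behind the grasp point. The pads swing forward as they close: fully open they stand 13 mm farther back than shut.
Start: joints at [1.021, 0.477, 0.022, 1.555, -0.011, 1.109, -0.083], TCP at [0.289, -0.61, 0.231] pointing down, gripper open.
Joint ranges: [-2.96, 2.96], [-0.34, 2.1], [-1.41, 1.46], [0.24, 2.44], [-1.37, 4.51], [0.17, 1.92], [-2.96, 2.96]. Speed limits (rad/s): [2.39, 2.39, 3.14, 3.14, 3.14, 3.14, 3.14].

INTERFACE

Orientations are given as a rotation vector (axis times angle).
In Python, from bench import get_obs, grab_frame, hand_in gives the robot as it stands.
- The arm moves only by the tool drive_tool, never from a script. Its argument "rows" is a list of rows, each an object with "offset": the shift along the tool's x, y, z as a fraction of full scale, a list of three; "rotation": the turn, a rotation vector about the tool's x, y, z as a fraction of full scale, a list of three; "claw": the opening, from 0 (shut) to 1 (fully open). In form: [{"offset": [tx, ty, tz], "rotation": [wx, wy, wz], "claw": claw}, ...]. A call has 1 to 20 rows; each row is the pose to reach, as a shift and turn from the pose commanded when the call began, along the tool's axes at that moment; what a row does not reach only later rows make up. Full scale, the value 1, is 0.15 m for a shift and 2 rad for a turn. A row lasts 1/12 s, in which the tool goes at most 41.7 mm and 7.16 degrees, less where a joint would pass 70% of its speed; a pose out of reach is approached as far as the arm can. A call with a number of a shift or a turn outside -1 to 1 is refused whole. A call with a gripper value outside its range is refused whole. The fingers move at their own pace and stop on an object; "force" is the grip in N (left out, the last holds). Time passes only in rows, so rows that repeat a pose let the fingers close. It gives the time, the measured TCP pose, the force, the opening and the grip force at its end, in the units of the state.
- get_obs(): the state, without advancing time (a new reading comes with each control period).
- grab_frame(name): name is "side" or "top"; returns a dict with "frame" (480x640x3 uint8, red, green, blue), "z_map" (480x640 float32, m along the optical axis (not along the pixel's ray), 0 where there is no reading), "vfov" (degrees; the focal length in pixels is half the picture's height over the tangent of half this angle, whatever the lens; pixels are square), "cx", "cy" (the principal point, pixels), "R" (3x3) and "t" (3): a world point X has camera coordinates R X + t. Camera axes: x right, y down, z forward; pixel columns grow to the right and rows downward; lengths in m; the calibration is good to about 2 mm. A picture is of the moment at which its call begins.
- hand_in(): hands the job in; it is judged then, once.
The state is a dict: "clock": time; "joints": joint angles; "qvel": joint speeds; "tau": joint torques, N m; "tcp_pos": TCP position; "orientation": TCP orientation; "contact_force": force on the tool from outside, world axes, zero at the start; "moment": the same for the moment, N m; "grip_width": finger opening in m; "gripper_force": force on a finger pad.
Only numpy, scipy, OpenCV 4.12 (cv2) and the standard library are available. Lean on these libraries where they do the work, as an engineer would, in place of code of your own. Each camera call takes 0.05 s, during which the arm holds its last target. There are 200 camera calls.

TASK

The hexagonal wooden pen rest is lying on the wrong side: roll it over until its grooved flat faces up and set it squarely in the middle of the grey desk pad, lengthwise along the pad. Once it stands there by itself, lay the marker lengthwise in the groove, about centred, and leave the other things on the table where they are.

Things in the scene. Friction and masses are not known exactly. Their poses are not given: they have to be found in the camera images.
- pen_rest: Pale wood hexagonal bar, 150 mm long, 56 mm across flats, 64 mm across corners, flats 32 mm wide, about 0.22 kg, loose. Origin: middle of the bar on its axis (28 mm from every flat). x runs along it, z points out of its one grooved flat. It starts on a plain flat, groove facing obliquely down, two flats (120 degrees) from up by the shorter way; which side it faces varies.
- groove (a point): Middle of the grooved flat, at the flat's level, 28 mm from the pen rest's origin along its z; same axes as the pen rest. The groove is a V along the whole length of the flat, 24 mm wide and 6 mm deep, with 4 mm of flat on each side; the other five flats are plain.
- desk_pad: Flat pad fixed to the table: dark wood edge, grey felt top, 180 x 100 mm, 4 mm thick. Its origin is the centre of its underside, on the table top; its x axis runs along its 180 mm length, z up.
- marker: White and red felt marker, round, 135 mm long, 16 mm thick, 0.03 kg, loose, lying on the table. Its y axis runs along its length; its origin is at mid length on what is its underside at the start.
- marker_mid (a point): The middle of the marker: at mid length, on its axis, 8 mm from its surface. When the marker lies in the groove this point is 31 mm from the pen rest's origin along the pen rest's z axis (3 mm above the grooved flat).
- note_pad: Block of yellow price slips, 63 x 63 mm, 17 mm high with a curled top leaf, a bystander; origin at the centre of its underside.
- ring_box: Closed velvet ring box, 50 x 50 x 42 mm, a bystander; origin at the centre of its underside.
- counter_bell: Counter bell, 80 mm across, 70 mm high, a bystander; origin at the centre of its underside.
- beaker: Embossed pewter beaker, 57 mm across, 78 mm high, standing upright, a bystander; origin at the centre of its underside.
Not all that is in view belongs to the job. There is more than one size of the marker; the one meant has the size given above.

How it is judged:
On the way:
1. the pen rest stands by itself on the desk pad, groove up, in the middle and along it, the marker not yet in it (angle between pen_rest's own z axis and vertical below 0.12 rad and horizontal distance between pen_rest and desk_pad below 0.022 m and angle between the x axis of pen_rest and the x axis of desk_pad, either way round below 0.2 rad and z of pen_rest in the frame of desk_pad between 0.028 and 0.036 m and linear speed of pen_rest below 0.02 m/s and contact force between the fingers and pen_rest below 0.1 N and distance between marker_mid and pen_rest above 0.06 m), for 0.2 s.
At the end, for the whole second after the job is handed in: The pen rest lies on the desk pad with its grooved flat up (within 7 degrees), its middle within 22 mm of the pad's middle, along the pad's length within 11 degrees, and the marker lies at rest in the groove, along it within 7 degrees, its middle within 30 mm of the rest's middle; both are released (angle between pen_rest's own z axis and vertical below 0.12 rad and horizontal distance between pen_rest and desk_pad below 0.022 m and angle between the x axis of pen_rest and the x axis of desk_pad, either way round below 0.2 rad and z of pen_rest in the frame of desk_pad between 0.028 and 0.036 m and linear speed of each of pen_rest, marker below 0.02 m/s and contact force between the fingers and pen_rest below 0.1 N and x of marker_mid in the frame of pen_rest between -0.03 and 0.03 m and y of marker_mid in the frame of pen_rest between -0.005 and 0.005 m and z of marker_mid in the frame of pen_rest between 0.026 and 0.036 m and angle between the y axis of marker and the x axis of pen_rest, either way round below 0.12 rad and contact force between the fingers and marker below 0.1 N); the robot touches nothing.
It fails at once if the note pad is pushed more than 30 mm or tipped (distance of note_pad from where it was at the start of the episode above 0.03 m or angle between note_pad's own z axis and vertical above 0.4 rad).
It fails at once if the ring box is pushed more than 30 mm or tipped (distance of ring_box from where it was at the start of the episode above 0.03 m or angle between ring_box's own z axis and vertical above 0.4 rad).
It fails at once if the counter bell is pushed more than 30 mm or tipped (distance of counter_bell from where it was at the start of the episode above 0.03 m or angle between counter_bell's own z axis and vertical above 0.4 rad).
It fails at once if the pewter beaker is pushed more than 30 mm or tipped (distance of beaker from where it was at the start of the episode above 0.03 m or angle between beaker's own z axis and vertical above 0.4 rad).
It also fails if it takes over 61 s, if anything falls off the work surface, if the arm or the gripper's body presses on something with over 40 N, if the wrist force passes 120 N, or if a joint passes its speed limit or range.

## Working session

There is one attempt and no reset: what is moved stays moved. The work goes in short steps, Python scripts to look and compute and a tool call to move; the robot and the scene stay as the last step left them, time stands still between calls to the robot, and variables do not carry over. Pictures are saved under pics/ and viewed, at most 10 in all, crops included, and the job is handed in when it is done.

Besides the shell and the picture viewer there is one more tool, called after ">>>" as name(argument=value, ...), one argument or row to a line, values as JSON. drive_tool: Moves the arm, as the interface text tells. Its arguments: {"type":"object","properties":{"rows":{"type":"array","items":{"type":"object","properties":{"offset":{"type":"array","items":{"type":"number"}},"rotation":{"type":"array","items":{"type":"number"}},"claw":{"type":"number"}}}},"force":{"type":"number"}},"required":["rows"]}

```bash
mkdir -p pics; ls; cat > h.py <<'E'
import numpy as np, cv2
from bench import get_obs, grab_frame, hand_in
from scipy.spatial.transform import Rotation as Rn
def cloud(f):
    z=f["z_map"]; fl=240/np.tan(np.radians(f["vfov"])/2)
    v,u=np.mgrid[0:480,0:640]
    c=np.stack([(u-f["cx"])/fl*z,(v-f["cy"])/fl*z,z],-1)
    W=(c-f["t"])@f["R"]   # R^T(c-t)
    W[z<=0]=np.nan
    return W
E
python3 - <<'E'
from h import *
for n in("top","side"):
    f=grab_frame(n); np.save(f"pics/{n}_W0.npy",cloud(f)); cv2.imwrite(f"pics/{n}0.png",f["frame"][:,:,::-1])
    print(n,f["vfov"],f["cx"],f["cy"],-f["R"].T@f["t"])
o=get_obs();print(o)
E
```

```text
pics
top 49.05730953933936 327.6780910418809 238.36560083675545 [ 0.41800046 -0.04294915  0.9580275 ]
side 51.43513018158538 325.5499229804036 233.6128658142489 [0.43869434 0.7440708  0.36167489]
{'clock': 0.1, 'joints': array([ 1.02087282,  0.47769104,  0.02232467,  1.55634985, -0.01149787,
        1.10932577, -0.08309171]), 'qvel': array([-3.10975824e-05, -1.26132860e-03, -1.71185186e-04, -1.81239277e-03,
       -1.19544401e-03,  6.15502517e-04,  2.23106774e-03]), 'tau': array([ 4.17758900e-03, -5.97759247e+01,  1.61330581e+00, -2.81955940e+01,
        1.27351354e-02,  5.02491122e-03, -2.87786179e-06]), 'tcp_pos': array([ 0.28838995, -0.60969333,  0.23044146]), 'orientation': array([-3.06369090e+00, -6.88107256e-01,  7.37585962e-04]), 'contact_force': array([-0.53966388, -0.13031455,  0.29951223]), 'moment': array([-0.01098413, -0.06467885,  0.04050072]), 'gripper_force': 0.0, 'grip_width': 0.08521779306000012}
```

View pics/top0.png

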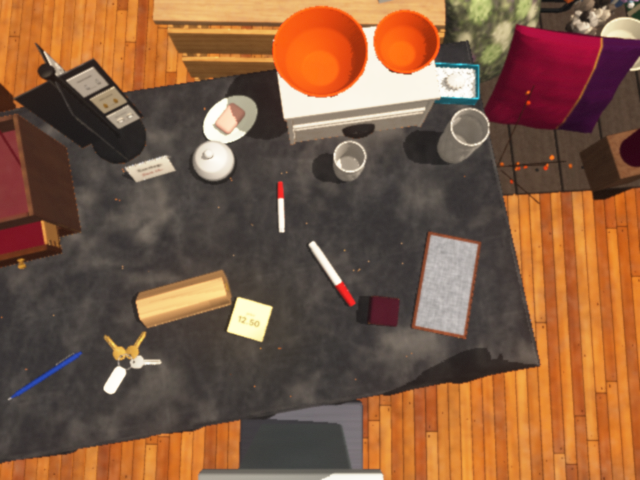

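View pics/side0.png

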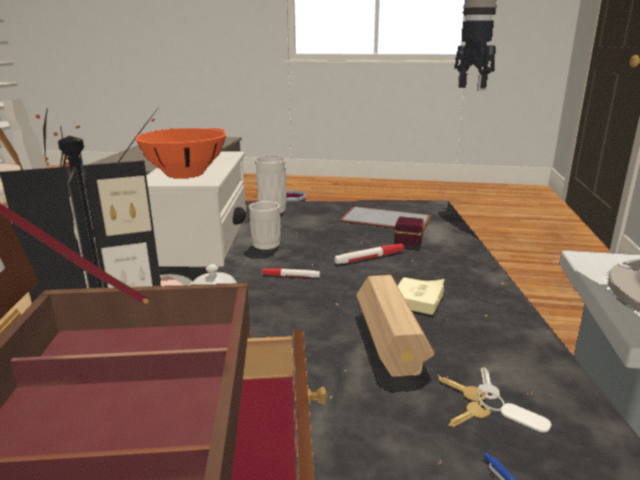

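Top view: the pen rest is at (184,298), the pad at (447,285), the note pad at (250,320), the ring box at (383,311), the bell at (214,162) and the beaker at (350,160). Two things could be the marker: a short one at (281,206) and a longer one at (332,273). I'll measure both, then check a close crop of the rest's end and the markers.

```bash
python3 - <<'E'
from h import *
W=np.load("pics/top_W0.npy"); im=cv2.imread("pics/top0.png"); hsv=cv2.cvtColor(im,cv2.COLOR_BGR2HSV)
def rect(m,name):
    m=m&~np.isnan(W[...,0]); P=W[m]; r=cv2.minAreaRect((P[:,:2]*1000).astype(np.float32))
    print(name,m.sum(),"rect",np.round(r[0],1),np.round(r[1],1),round(r[2],1),"z",np.round(np.percentile(P[:,2],[2,50,98]),4))
def box(u0,v0,u1,v1):
    m=np.zeros(W.shape[:2],bool); m[v0:v1,u0:u1]=1; return m
Z=W[...,2]
print("table z",np.nanmedian(Z[240:260,230:290]))
rect(box(125,260,240,335)&(Z>.02)&(W[...,2]<.07)&(np.arange(640)[None,:]<233),"rest")
rect(box(125,260,240,335)&(Z>.050)&(np.arange(640)[None,:]<233),"rest top")
mk=(im.max(2)>130)
rect(box(268,175,295,238)&mk&(Z<.03),"short"); rect(box(300,235,362,312)&mk&(Z<.03),"long")
rect(box(405,225,490,345)&(Z>.002)&(Z<.01),"pad")
rect(box(405,225,490,345)&(im.min(2)>85)&(Z<.01),"padfelt")
rect(box(225,295,275,342)&(im.min(2)>70)&(im[...,2]>150),"note"); 
rect(box(360,285,405,335)&(Z>.03),"ringbox"); rect(box(185,135,240,185)&(Z>.02),"bell");rect(box(330,140,370,185)&(Z>.06),"beaker")
s=cv2.imread("pics/side0.png")
a=cv2.resize(s[260:390,340:460],None,fx=4,fy=4,interpolation=cv2.INTER_CUBIC); b=cv2.resize(im[170:310,260:370],(408,520),interpolation=cv2.INTER_CUBIC)[:, :310]
cv2.imwrite("pics/crop1.png",np.hstack([a,b]))
# end face of rest in side cloud
S=np.load("pics/side_W0.npy"); 
for (u,v) in [(410,345),(410,356),(400,368),(425,350),(385,340),(375,310)]: print((u,v),np.round(S[v,u],3))
E
```

```text
table z 9.903928849279324e-05
rest 3295 rect [431.  184.1] [ 99.4 151.5] 15.8 z [0.0294 0.0541 0.0588]
rest top 2053 rect [447.9 188.9] [ 42.9 151.5] 15.7 z [0.0505 0.0558 0.0591]
short 322 rect [619.2  25.4] [98.5 10.9] 1.0 z [-0.0024  0.0096  0.0131]
long 654 rect [507.  -83.3] [138.9  54.1] 35.5 z [-0.0016  0.0138  0.0184]
pad 5558 rect [ 478.8 -280.4] [156.5 219.9] 89.0 z [0.0021 0.0043 0.0078]
padfelt 5056 rect [ 461.5 -268.3] [104.6 206.5] 78.6 z [-0.0012  0.0042  0.0078]
note 1448 rect [414.6  83.8] [78.6 67. ] 75.1 z [-0.0013  0.0174  0.0318]
ringbox 828 rect [ 428.3 -158.3] [49.9 49.8] 84.1 z [0.0365 0.0414 0.0446]
bell 1318 rect [698.  149.6] [73.7 73.1] 57.8 z [0.0232 0.0457 0.0691]
beaker 328 rect [692.6 -96.5] [55.  54.6] 76.7 z [0.0604 0.0726 0.0801]
(410, 345) [0.422 0.259 0.041]
(410, 356) [0.421 0.26  0.027]
(400, 368) [0.431 0.262 0.011]
(425, 350) [0.405 0.253 0.033]
(385, 340) [0.45  0.257 0.044]
(375, 310) [0.466 0.196 0.046]
```

View pics/crop1.png

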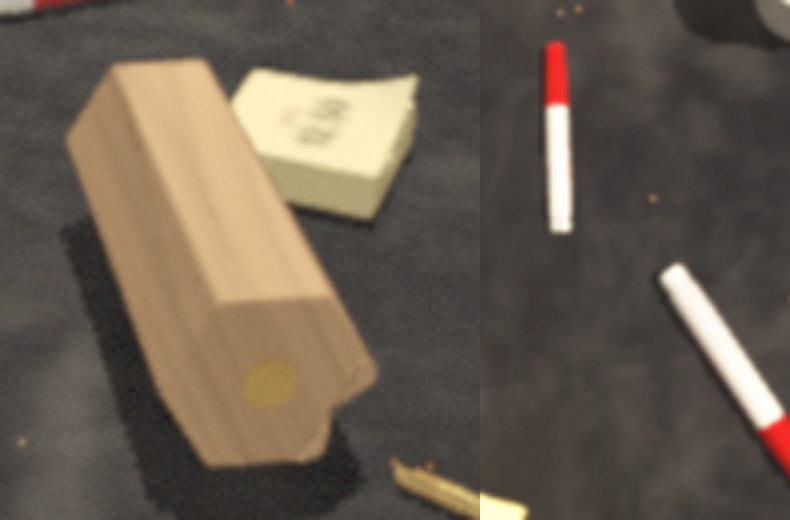

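The crop shows the notch on the lower right of the rest's end, around (330,400), so the groove faces the robot (-x), obliquely down. Of the two markers, the long one at (332,273) measures about 139 mm and the other 98 mm, so I take the long one. Plan: grip with the tool tilted 30°, roll 60°, set down, regrip, and roll another 60° onto the pad.

```bash
cat >> h.py <<'E'
def RT(psi,tau):
    psi,tau=np.radians([psi,tau]); p=np.array([np.cos(psi),np.sin(psi),0]); k=np.array([0,0,1.])
    z=-np.sin(tau)*p-np.cos(tau)*k; y=np.cos(tau)*p-np.sin(tau)*k
    return np.column_stack([np.cross(y,z),y,z])
def seq(wps,p=None,R=None):
    """moves (fractions) for waypoints (pos,R), each one call; rows ~ minimum rows"""
    o=get_obs(); p=o["tcp_pos"] if p is None else p; R=Rn.from_rotvec(o["orientation"]).as_matrix() if R is None else R
    for q,Q in wps:
        d=np.round(R.T@(np.array(q)-p)/.15,3); w=np.round(Rn.from_matrix(R.T@Q).as_rotvec()/2,3)
        n=max(np.linalg.norm(d)*.15/.0417,np.degrees(np.linalg.norm(w)*2)/7.16)
        print("offset",d.tolist(),"rotation",w.tolist(),"rows>=%.1f"%n, "TOO FAR" if max(abs(d).max(),abs(w).max())>1 else "")
        p=p+R@d*.15; R=R@Rn.from_rotvec(w*2).as_matrix()
def pose():
    o=get_obs(); R=Rn.from_rotvec(o["orientation"]).as_matrix()
    psi=np.degrees(np.arctan2(R[1,1],R[0,1])); print("tcp",o["tcp_pos"].round(4),"psi %.1f tau %.1f"%(psi,np.degrees(np.arcsin(-R[2,1]))),"xz %.3f"%R[2,0],"grip",round(o["grip_width"],4),round(o["gripper_force"],1),"F",o["contact_force"].round(1),"t",round(o["clock"],2)); print("j",o["joints"].round(2))
E
python3 - <<'E'
from h import *
W=np.load("pics/top_W0.npy"); im=cv2.imread("pics/top0.png"); Z=W[...,2]
def comp(m,name):
    n,l,s,_=cv2.connectedComponentsWithStats(m.astype(np.uint8)); i=1+s[1:,4].argmax(); P=W[l==i]; P=P[~np.isnan(P[:,0])]
    r=cv2.minAreaRect((P[:,:2]*1000).astype(np.float32)); print(name,np.round(r[0],1),np.round(r[1],1),round(r[2],1),"z",np.round(np.percentile(P[:,2],[2,50,98]),4))
def box(u0,v0,u1,v1):
    m=np.zeros(Z.shape,bool); m[v0:v1,u0:u1]=1; return m
comp(box(405,225,490,345)&(im.min(2)>95)&(abs(Z-.004)<.006),"felt")
comp(box(300,235,358,308)&((im[...,2]>140))&(Z<.03),"marker")
comp(box(300,235,358,308)&(Z>.006)&(Z<.03),"markerZ")
pose()
o=get_obs(); R0=Rn.from_rotvec(o["orientation"]).as_matrix()
c=np.array([.445,.188,.028]); psi=15.8; R=RT(psi,-30)
seq([((.36,-.42,.21),R0),((.45,-.28,.20),R0),((.5,-.13,.20),R0),((.5,.03,.20),R0),(c-.09*R[:,2],R)])
E
```

```text
felt [ 477.8 -278.1] [ 90.7 170.3] 79.1 z [0.0009 0.0044 0.0078]
marker [496.6 -68.6] [138.9  16.6] 34.2 z [-0.0015  0.0139  0.0185]
markerZ [494.8 -67.4] [134.8  16.1] 34.6 z [0.0085 0.0141 0.0185]
tcp [ 0.2884 -0.6097  0.2304] psi -64.7 tau 0.1 xz -0.000 grip 0.0852 0.0 F [-0.5 -0.1  0.3] t 0.1
j [ 1.02  0.48  0.02  1.56 -0.01  1.11 -0.08]
offset [0.972, -0.939, 0.138] rotation [0.0, 0.0, 0.0] rows>=4.9 
offset [0.942, -0.587, 0.067] rotation [0.0, 0.0, 0.0] rows>=4.0 
offset [0.729, -0.761, 0.001] rotation [0.0, 0.0, 0.0] rows>=3.8 
offset [0.456, -0.964, 0.002] rotation [0.0, 0.0, 0.0] rows>=3.8 
offset [-0.177, -1.158, 0.629] rotation [-0.218, 0.183, -0.685] rows>=11.9 TOO FAR
```

>>> drive_tool(
  rows=[
    {"offset": [0.2, -0.19, 0.03], "rotation": [0, 0, 0], "claw": 1},
    {"offset": [0.4, -0.38, 0.06], "rotation": [0, 0, 0], "claw": 1},
    {"offset": [0.6, -0.57, 0.08], "rotation": [0, 0, 0], "claw": 1},
    {"offset": [0.8, -0.76, 0.11], "rotation": [0, 0, 0], "claw": 1},
    {"offset": [0.97, -0.94, 0.14], "rotation": [0, 0, 0], "claw": 1},
  ],
)

```text
clock: 0.52
tcp_pos: [0.3607, -0.4178, 0.2099]
orientation: [-3.064, -0.69, -0.0]
contact_force: [1.5, 0.5, 0.1]
grip_width: 0.0854
gripper_force: 0.0
```

>>> drive_tool(
  rows=[
    {"offset": [0.24, -0.15, 0.02], "rotation": [0, 0, 0], "claw": 1},
    {"offset": [0.48, -0.3, 0.03], "rotation": [0, 0, 0], "claw": 1},
    {"offset": [0.72, -0.45, 0.05], "rotation": [0, 0, 0], "claw": 1},
    {"offset": [0.94, -0.59, 0.07], "rotation": [0, 0, 0], "claw": 1},
  ],
)

```text
clock: 0.85
tcp_pos: [0.4499, -0.2786, 0.1997]
orientation: [3.065, 0.688, 0.0]
contact_force: [1.2, -0.6, 0.1]
grip_width: 0.0853
gripper_force: 0.0
```

>>> drive_tool(
  rows=[
    {"offset": [0.24, -0.25, 0], "rotation": [0, 0, 0], "claw": 1},
    {"offset": [0.48, -0.5, 0], "rotation": [0, 0, 0], "claw": 1},
    {"offset": [0.73, -0.76, 0], "rotation": [0, 0, 0], "claw": 1},
  ],
)

```text
clock: 1.1
tcp_pos: [0.4892, -0.1598, 0.1995]
orientation: [-3.065, -0.688, 0.001]
contact_force: [1.3, 0.0, 0.2]
grip_width: 0.0856
gripper_force: 0.0
```

>>> drive_tool(
  rows=[
    {"offset": [0.15, -0.32, 0], "rotation": [0, 0, -0.1], "claw": 1},
    {"offset": [0.3, -0.64, 0], "rotation": [0, 0, -0.2], "claw": 1},
    {"offset": [0.456, -0.96, 0], "rotation": [0, 0, -0.3], "claw": 1},
    {"offset": [0.456, -0.96, 0], "rotation": [0, 0, -0.3], "claw": 1},
    {"offset": [0.456, -0.96, 0], "rotation": [0, 0, -0.3], "claw": 1},
    {"offset": [0.456, -0.96, 0], "rotation": [0, 0, -0.3], "claw": 1},
  ],
)

```text
clock: 1.6
tcp_pos: [0.4891, 0.0, 0.1997]
orientation: [-2.718, -1.575, 0.0]
contact_force: [-0.4, -0.9, -0.0]
grip_width: 0.0853
gripper_force: 0.0
```

```bash
python3 - <<'E'
from h import *
pose()
c=np.array([.445,.188,.028]); psi=15.8; R=RT(psi,-30)
seq([(c-.09*R[:,2]-.02*np.array([0,0,-1]),R)])
E
```

```text
tcp [0.4891 0.     0.1997] psi -29.8 tau 0.0 xz 0.000 grip 0.0853 0.0 F [-0.4 -0.9 -0. ] t 1.6
j [ 0.21  0.24 -0.39  2.    0.11  0.93 -0.75]
offset [0.726, -1.088, 0.493] rotation [-0.248, 0.104, -0.389] rows>=7.6 TOO FAR
```

>>> drive_tool(
  rows=[
    {"offset": [0.22, -0.3, 0], "rotation": [-0.03, 0.01, -0.05], "claw": 1},
    {"offset": [0.44, -0.6, 0.1], "rotation": [-0.06, 0.02, -0.1], "claw": 1},
    {"offset": [0.66, -0.9, 0.2], "rotation": [-0.09, 0.04, -0.15], "claw": 1},
    {"offset": [0.73, -1, 0.2], "rotation": [-0.125, 0.052, -0.2], "claw": 1},
    {"offset": [0.73, -1, 0.2], "rotation": [-0.16, 0.07, -0.25], "claw": 1},
    {"offset": [0.73, -1, 0.2], "rotation": [-0.19, 0.08, -0.3], "claw": 1},
    {"offset": [0.73, -1, 0.2], "rotation": [-0.22, 0.09, -0.35], "claw": 1},
    {"offset": [0.73, -1, 0.2], "rotation": [-0.248, 0.104, -0.389], "claw": 1},
    {"offset": [0.73, -1, 0.2], "rotation": [-0.248, 0.104, -0.389], "claw": 1},
    {"offset": [0.73, -1, 0.2], "rotation": [-0.248, 0.104, -0.389], "claw": 1},
  ],
)

```text
clock: 2.43
tcp_pos: [0.4129, 0.1618, 0.1609]
orientation: [1.735, 2.188, 0.518]
contact_force: [0.2, 0.2, -0.3]
grip_width: 0.0854
gripper_force: 0.0
```

```bash
python3 - <<'E'
from h import *
pose()
c=np.array([.445,.188,.028]); psi=15.8; R=RT(psi,-30)
print(c-.05*R[:,2],c+.007*R[:,2])
seq([(c-.05*R[:,2],R),(c+.007*R[:,2],R)])
f=grab_frame("side"); cv2.imwrite("pics/side1.png",f["frame"][:,:,::-1])
E
```

```text
tcp [0.4129 0.1618 0.1609] psi 13.3 tau -27.2 xz -0.011 grip 0.0854 0.0 F [ 0.2  0.2 -0.3] t 2.43
j [ 0.33  0.09 -1.    2.43  0.91  0.35 -1.24]
[0.42094455 0.18119299 0.07130127] [0.44836776 0.18895298 0.02193782]
offset [0.12, -0.199, 0.568] rotation [-0.025, 0.016, -0.019] rows>=2.2 
offset [0.001, -0.0, 0.38] rotation [0.0, 0.0, 0.0] rows>=1.4
```

>>> drive_tool(
  rows=[
    {"offset": [0.06, -0.1, 0.28], "rotation": [-0.012, 0.008, -0.01], "claw": 1},
    {"offset": [0.12, -0.2, 0.5], "rotation": [-0.025, 0.016, -0.019], "claw": 1},
    {"offset": [0.12, -0.2, 0.57], "rotation": [-0.025, 0.016, -0.019], "claw": 1},
    {"offset": [0.12, -0.2, 0.57], "rotation": [-0.025, 0.016, -0.019], "claw": 1},
    {"offset": [0.12, -0.2, 0.57], "rotation": [-0.025, 0.016, -0.019], "claw": 1},
    {"offset": [0.12, -0.2, 0.57], "rotation": [-0.025, 0.016, -0.019], "claw": 1},
  ],
)

```text
clock: 2.98
tcp_pos: [0.438, 0.1929, 0.068]
orientation: [1.696, 2.226, 0.564]
contact_force: [-1.3, -1.9, -1.0]
grip_width: 0.0855
gripper_force: 0.0
```

```bash
python3 - <<'E'
from h import *
pose()
c=np.array([.445,.188,.028]); psi=15.8; R=RT(psi,-30)
print(c-.05*R[:,2],c+.007*R[:,2])
seq([(c-.05*R[:,2],R)]);seq([(c+.007*R[:,2],R)])
f=grab_frame("side"); cv2.imwrite("pics/side1.png",f["frame"][100:,:,::-1])
E
```

```text
tcp [0.438  0.1929 0.068 ] psi 15.2 tau -28.0 xz 0.010 grip 0.0855 0.0 F [-1.3 -1.9 -1. ] t 2.98
j [ 0.48  0.8  -1.4   2.43  1.71  0.94 -1.82]
[0.42094455 0.18119299 0.07130127] [0.44836776 0.18895298 0.02193782]
offset [-0.044, -0.105, -0.081] rotation [-0.017, -0.003, -0.005] rows>=0.5 
offset [-0.047, -0.092, 0.298] rotation [-0.017, -0.003, -0.005] rows>=1.1
```

View pics/side1.png

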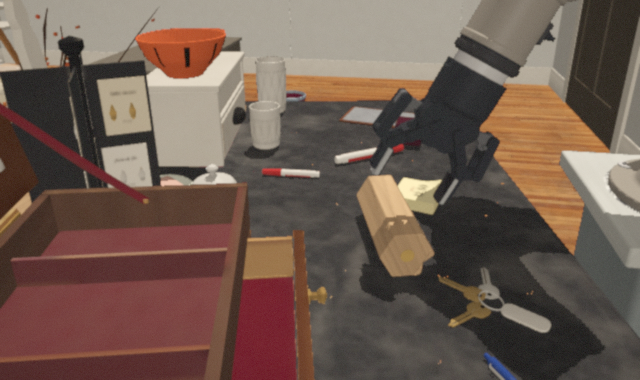

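The picture shows the gripper standing over the rest, around (430,130), with joints 3 and 4 at their limits. A tilt towards the robot is therefore out of reach here. I'll grip the plain pair with the tool tilted the other way, carry the rest to the pad, and do both rolls there, where the tilt is sideways.

```bash
python3 - <<'E'
from h import *
c=np.array([.445,.188,.028]); psi=15.8; R=RT(psi,30);R1=RT(psi,0)
seq([((.47,.17,.17),R1),(c-.08*R[:,2],R),(c+.007*R[:,2],R)])
E
```

```text
offset [-0.197, 0.461, -0.508] rotation [0.245, -0.002, -0.002] rows>=3.9 
offset [0.161, 0.139, 0.484] rotation [0.262, 0.001, 0.0] rows>=4.2 
offset [-0.001, -0.0, 0.581] rotation [0.0, -0.0, 0.0] rows>=2.1
```

>>> drive_tool(
  rows=[
    {"offset": [-0.05, 0.11, -0.2], "rotation": [0.02, 0, 0], "claw": 1},
    {"offset": [-0.1, 0.23, -0.35], "rotation": [0.07, 0, 0], "claw": 1},
    {"offset": [-0.15, 0.35, -0.5], "rotation": [0.13, 0, 0], "claw": 1},
    {"offset": [-0.197, 0.461, -0.508], "rotation": [0.19, 0, 0], "claw": 1},
    {"offset": [-0.197, 0.461, -0.508], "rotation": [0.245, -0.002, -0.002], "claw": 1},
    {"offset": [-0.197, 0.461, -0.508], "rotation": [0.245, -0.002, -0.002], "claw": 1},
    {"offset": [-0.197, 0.461, -0.508], "rotation": [0.245, -0.002, -0.002], "claw": 1},
  ],
)

```text
clock: 3.62
tcp_pos: [0.4753, 0.1714, 0.1817]
orientation: [1.884, 2.489, 0.013]
contact_force: [0.5, 0.3, -0.2]
grip_width: 0.0856
gripper_force: 0.0
```

```bash
python3 - <<'E'
from h import *
pose()
c=np.array([.445,.188,.028]); psi=15.8; R=RT(psi,30)
seq([(c-.08*R[:,2],R),(c+.007*R[:,2],R)])
E
```

```text
tcp [0.4753 0.1714 0.1817] psi 15.8 tau -1.0 xz -0.011 grip 0.0856 0.0 F [ 0.5  0.3 -0.2] t 3.62
j [ 0.53  0.6  -1.32  1.96  0.68  1.11 -0.81]
offset [0.167, 0.092, 0.563] rotation [0.271, 0.005, -0.002] rows>=4.3 
offset [0.0, 0.0, 0.58] rotation [-0.0, 0.0, 0.0] rows>=2.1
```

>>> drive_tool(
  rows=[
    {"offset": [0.04, 0.02, 0.1], "rotation": [0.06, 0, 0], "claw": 1},
    {"offset": [0.08, 0.05, 0.2], "rotation": [0.12, 0, 0], "claw": 1},
    {"offset": [0.12, 0.07, 0.35], "rotation": [0.18, 0, 0], "claw": 1},
    {"offset": [0.167, 0.092, 0.45], "rotation": [0.24, 0.003, -0.002], "claw": 1},
    {"offset": [0.167, 0.092, 0.563], "rotation": [0.271, 0.005, -0.002], "claw": 1},
    {"offset": [0.167, 0.092, 0.563], "rotation": [0.271, 0.005, -0.002], "claw": 1},
    {"offset": [0.167, 0.092, 0.563], "rotation": [0.271, 0.005, -0.002], "claw": 1},
    {"offset": [0.167, 0.092, 0.563], "rotation": [0.271, 0.005, -0.002], "claw": 1},
  ],
)

```text
clock: 4.28
tcp_pos: [0.4795, 0.1987, 0.0947]
orientation: [-1.664, -2.212, 0.591]
contact_force: [-0.6, -0.7, 1.4]
grip_width: 0.0856
gripper_force: 0.0
```

```bash
python3 - <<'E'
from h import *
pose()
c=np.array([.445,.188,.028]); psi=15.8; R=RT(psi,30)
seq([(c+.007*R[:,2],R)])
f=grab_frame("side"); a=f["frame"][150:420,300:560,::-1]; cv2.imwrite("pics/side2.png",cv2.resize(a,None,fx=2,fy=2))
E
```

```text
tcp [0.4795 0.1987 0.0947] psi 16.1 tau 29.9 xz 0.000 grip 0.0856 0.0 F [-0.6 -0.7  1.4] t 4.28
j [ 0.22  0.98 -1.1   1.61  0.56  1.53 -0.74]
offset [-0.005, 0.013, 0.552] rotation [0.001, 0.001, 0.002] rows>=2.0
```

View pics/side2.png

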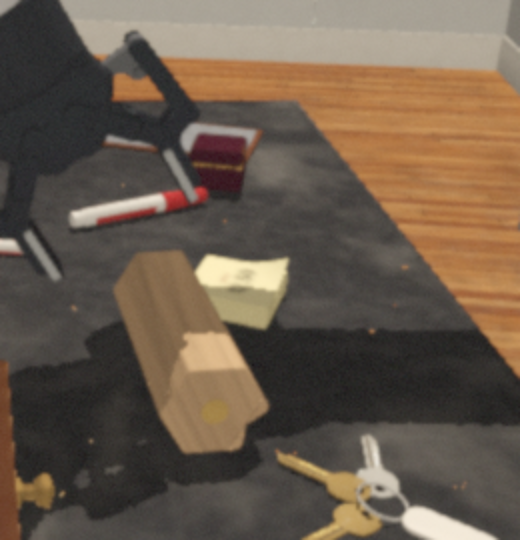

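The fingers, tips at about (55,275) and (195,195) in this crop, straddle the rest at the right tilt. Descending and gripping.

>>> drive_tool(
  rows=[
    {"offset": [-0.005, 0.013, 0.15], "rotation": [0, 0, 0], "claw": 1},
    {"offset": [-0.005, 0.013, 0.3], "rotation": [0, 0, 0], "claw": 1},
    {"offset": [-0.005, 0.013, 0.43], "rotation": [0, 0, 0], "claw": 1},
    {"offset": [-0.005, 0.013, 0.5], "rotation": [0, 0, 0], "claw": 1},
    {"offset": [-0.005, 0.013, 0.55], "rotation": [0, 0, 0], "claw": 1},
    {"offset": [-0.005, 0.013, 0.55], "rotation": [0, 0, 0], "claw": 1},
    {"offset": [-0.005, 0.013, 0.55], "rotation": [0, 0, 0], "claw": 1},
  ],
)

```text
clock: 4.92
tcp_pos: [0.4418, 0.1869, 0.0208]
orientation: [-1.661, -2.209, 0.593]
contact_force: [0.7, 0.2, 0.4]
grip_width: 0.0857
gripper_force: 0.0
```

>>> drive_tool(
  rows=[
    {"offset": [0, 0, 0], "rotation": [0, 0, 0], "claw": 0.75},
    {"offset": [0, 0, 0], "rotation": [0, 0, 0], "claw": 0.7},
    {"offset": [0, 0, 0], "rotation": [0, 0, 0], "claw": 0.6},
    {"offset": [0, 0, 0], "rotation": [0, 0, 0], "claw": 0.5},
    {"offset": [0, 0, 0], "rotation": [0, 0, 0], "claw": 0.3},
    {"offset": [0, 0, 0], "rotation": [0, 0, 0], "claw": 0.3},
    {"offset": [0, 0, 0], "rotation": [0, 0, 0], "claw": 0.3},
    {"offset": [0, 0, 0], "rotation": [0, 0, 0], "claw": 0.3},
    {"offset": [0, 0, 0], "rotation": [0, 0, 0], "claw": 0.3},
  ],
  force=50,
)

```text
clock: 5.67
tcp_pos: [0.4422, 0.1873, 0.0206]
orientation: [-1.661, -2.209, 0.592]
contact_force: [3.4, -1.5, 6.2]
grip_width: 0.0547
gripper_force: 54.0
```

```bash
python3 - <<'E'
from h import *
pose()
R=RT(16,30); R2=RT(-100.9,30); o=get_obs(); p=o["tcp_pos"]
padc=np.array([.478,-.278,.032]); 
Rm=RT(-40,30)
seq([(p+[0.02,-.01,.12],R),((.50,.05,.16),RT(-10,30)),((.5,-.1,.17),RT(-45,30)),((.49,-.2,.17),RT(-80,30)),(padc+.007*R2[:,2]+[0,0,.05],R2),(padc+.007*R2[:,2]+[0,0,.002],R2)])
E
```

```text
tcp [0.4422 0.1873 0.0206] psi 16.1 tau 30.1 xz 0.002 grip 0.0547 54.0 F [ 3.4 -1.5  6.2] t 5.67
j [ 0.23  1.04 -1.06  1.73  0.62  1.4  -0.79]
offset [-0.099, -0.306, -0.747] rotation [-0.001, -0.001, 0.001] rows>=2.9 
offset [-0.886, -0.058, -0.116] rotation [0.0, 0.114, 0.196] rows>=3.6 
offset [-0.985, 0.116, -0.145] rotation [0.0, 0.153, 0.265] rows>=4.9 
offset [-0.518, 0.367, -0.212] rotation [-0.0, 0.152, 0.265] rows>=4.9 
offset [-0.16, 0.727, 0.305] rotation [0.0, 0.092, 0.157] rows>=2.9 
offset [-0.0, 0.16, 0.277] rotation [-0.0, -0.0, 0.0] rows>=1.2
```

>>> drive_tool(
  rows=[
    {"offset": [-0.01, -0.08, -0.17], "rotation": [0, 0, 0], "claw": 0.3},
    {"offset": [-0.04, -0.15, -0.37], "rotation": [0, 0, 0], "claw": 0.3},
    {"offset": [-0.07, -0.23, -0.56], "rotation": [0, 0, 0], "claw": 0.3},
    {"offset": [-0.1, -0.31, -0.75], "rotation": [0, 0, 0], "claw": 0.3},
    {"offset": [-0.1, -0.31, -0.75], "rotation": [0, 0, 0], "claw": 0.3},
  ],
)

```text
clock: 6.08
tcp_pos: [0.4638, 0.1781, 0.1452]
orientation: [-1.665, -2.211, 0.585]
contact_force: [-0.0, 0.9, -2.1]
grip_width: 0.0548
gripper_force: 54.7
```

>>> drive_tool(
  rows=[
    {"offset": [-0.22, -0.01, -0.03], "rotation": [0, 0.028, 0.05], "claw": 0.3},
    {"offset": [-0.44, -0.03, -0.06], "rotation": [0, 0.056, 0.1], "claw": 0.3},
    {"offset": [-0.66, -0.04, -0.09], "rotation": [0, 0.085, 0.15], "claw": 0.3},
    {"offset": [-0.886, -0.058, -0.116], "rotation": [0, 0.114, 0.196], "claw": 0.3},
    {"offset": [-0.886, -0.058, -0.116], "rotation": [0, 0.114, 0.196], "claw": 0.3},
    {"offset": [-0.886, -0.058, -0.116], "rotation": [0, 0.114, 0.196], "claw": 0.3},
  ],
)

```text
clock: 6.58
tcp_pos: [0.5, 0.0452, 0.1582]
orientation: [-2.073, -1.729, 0.469]
contact_force: [-0.4, 1.2, -3.1]
grip_width: 0.0548
gripper_force: 54.6
```

>>> drive_tool(
  rows=[
    {"offset": [-0.2, 0.02, -0.03], "rotation": [0, 0.03, 0.05], "claw": 0.3},
    {"offset": [-0.4, 0.05, -0.06], "rotation": [0, 0.06, 0.1], "claw": 0.3},
    {"offset": [-0.6, 0.07, -0.09], "rotation": [0, 0.09, 0.15], "claw": 0.3},
    {"offset": [-0.8, 0.1, -0.12], "rotation": [0, 0.12, 0.21], "claw": 0.3},
    {"offset": [-0.985, 0.116, -0.145], "rotation": [0, 0.153, 0.265], "claw": 0.3},
    {"offset": [-0.985, 0.116, -0.145], "rotation": [0, 0.153, 0.265], "claw": 0.3},
    {"offset": [-0.985, 0.116, -0.145], "rotation": [0, 0.153, 0.265], "claw": 0.3},
  ],
)

```text
clock: 7.17
tcp_pos: [0.4987, -0.1028, 0.1683]
orientation: [-2.442, -1.006, 0.276]
contact_force: [0.3, 0.9, -2.0]
grip_width: 0.055
gripper_force: 54.6
```

```bash
python3 - <<'E'
from h import *
pose()
R2=RT(-100.9,30); padc=np.array([.478,-.278,.032]); 
seq([((.49,-.2,.17),RT(-80,30)),(padc+.007*R2[:,2]+[0,0,.05],R2),(padc+.007*R2[:,2]+[0,0,.002],R2)])
E
```

```text
tcp [ 0.4987 -0.1028  0.1683] psi -45.3 tau 30.2 xz -0.003 grip 0.055 54.6 F [ 0.3  0.9 -2. ] t 7.17
j [ 0.91  0.78 -1.01  1.65  0.25  1.41 -0.94]
offset [-0.498, 0.357, -0.219] rotation [-0.002, 0.154, 0.262] rows>=4.9 
offset [-0.161, 0.726, 0.305] rotation [0.0, 0.091, 0.158] rows>=2.9 
offset [-0.0, 0.159, 0.277] rotation [0.0, -0.0, 0.0] rows>=1.1
```

>>> drive_tool(
  rows=[
    {"offset": [-0.1, 0.07, -0.04], "rotation": [0, 0.03, 0.05], "claw": 0.3},
    {"offset": [-0.2, 0.14, -0.09], "rotation": [0, 0.06, 0.1], "claw": 0.3},
    {"offset": [-0.3, 0.21, -0.13], "rotation": [0, 0.09, 0.155], "claw": 0.3},
    {"offset": [-0.4, 0.29, -0.18], "rotation": [0, 0.12, 0.21], "claw": 0.3},
    {"offset": [-0.498, 0.357, -0.219], "rotation": [-0.002, 0.154, 0.262], "claw": 0.3},
    {"offset": [-0.498, 0.357, -0.219], "rotation": [-0.002, 0.154, 0.262], "claw": 0.3},
    {"offset": [-0.498, 0.357, -0.219], "rotation": [-0.002, 0.154, 0.262], "claw": 0.3},
  ],
)

```text
clock: 7.75
tcp_pos: [0.4904, -0.1972, 0.1704]
orientation: [-2.608, -0.237, 0.062]
contact_force: [1.1, 1.3, -3.6]
grip_width: 0.0551
gripper_force: 54.6
```

>>> drive_tool(
  rows=[
    {"offset": [-0.04, 0.18, 0.08], "rotation": [0, 0.025, 0.04], "claw": 0.3},
    {"offset": [-0.08, 0.36, 0.15], "rotation": [0, 0.05, 0.08], "claw": 0.3},
    {"offset": [-0.12, 0.55, 0.23], "rotation": [0, 0.075, 0.12], "claw": 0.3},
    {"offset": [-0.161, 0.726, 0.305], "rotation": [0, 0.091, 0.158], "claw": 0.3},
    {"offset": [-0.161, 0.726, 0.305], "rotation": [0, 0.091, 0.158], "claw": 0.3},
    {"offset": [-0.161, 0.726, 0.305], "rotation": [0, 0.091, 0.158], "claw": 0.3},
    {"offset": [-0.161, 0.726, 0.305], "rotation": [0, 0.091, 0.158], "claw": 0.3},
  ],
)

```text
clock: 8.33
tcp_pos: [0.4818, -0.2691, 0.0776]
orientation: [-2.606, 0.234, -0.067]
contact_force: [-0.4, -0.2, -2.4]
grip_width: 0.055
gripper_force: 54.6
```

```bash
python3 - <<'E'
from h import *
pose()
R2=RT(-100.9,30); padc=np.array([.478,-.278,.032]); 
seq([(padc+.007*R2[:,2]+[0,0,.001],R2)])
f=grab_frame("side"); a=f["frame"][150:300,290:510,::-1]; b=grab_frame("top")["frame"][200:360,350:560,::-1]
cv2.imwrite("pics/p3.png",np.hstack([cv2.resize(a,(440,300)),cv2.resize(b,(360,300))]))
E
```

```text
tcp [ 0.4818 -0.2691  0.0776] psi -100.2 tau 30.2 xz 0.003 grip 0.055 54.6 F [-0.4 -0.2 -2.4] t 8.33
j [ 1.24  0.79 -0.82  1.78  0.06  0.96 -1.26]
offset [-0.015, 0.204, 0.272] rotation [-0.002, 0.001, 0.005] rows>=1.2
```

View pics/p3.png

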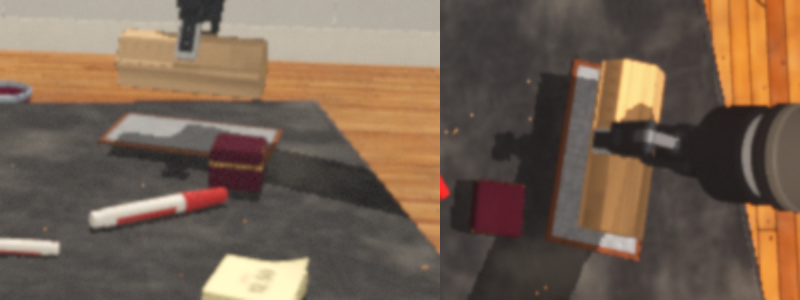

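The rest is held and hovers parallel over the pad. Setting it down and releasing.

>>> drive_tool(
  rows=[
    {"offset": [0, 0.05, 0.07], "rotation": [0, 0, 0], "claw": 0.3},
    {"offset": [-0.01, 0.1, 0.14], "rotation": [0, 0, 0.003], "claw": 0.3},
    {"offset": [-0.015, 0.16, 0.22], "rotation": [-0.002, 0.001, 0.005], "claw": 0.3},
    {"offset": [-0.015, 0.205, 0.272], "rotation": [-0.002, 0.001, 0.005], "claw": 0.3},
    {"offset": [-0.015, 0.207, 0.277], "rotation": [-0.002, 0.001, 0.005], "claw": 0.3},
    {"offset": [-0.015, 0.207, 0.277], "rotation": [-0.002, 0.001, 0.005], "claw": 0.3},
    {"offset": [-0.015, 0.207, 0.277], "rotation": [-0.002, 0.001, 0.005], "claw": 0.3},
  ],
)

```text
clock: 9.02
tcp_pos: [0.4763, -0.2776, 0.0244]
orientation: [-2.609, 0.257, -0.064]
contact_force: [-1.6, 0.1, -1.5]
grip_width: 0.0548
gripper_force: 55.7
```

>>> drive_tool(
  rows=[
    {"offset": [0, 0, 0], "rotation": [0, 0, 0], "claw": 0.75},
    {"offset": [0, 0, 0], "rotation": [0, 0, 0], "claw": 0.85},
    {"offset": [0, 0, 0], "rotation": [0, 0, 0], "claw": 1},
    {"offset": [0, 0, 0], "rotation": [0, 0, 0], "claw": 1},
    {"offset": [0, 0, -0.1], "rotation": [0, 0, 0], "claw": 1},
    {"offset": [0, 0, -0.3], "rotation": [0, 0, 0], "claw": 1},
    {"offset": [0, 0, -0.55], "rotation": [0, 0, 0], "claw": 1},
    {"offset": [0, 0, -0.8], "rotation": [0, 0, 0], "claw": 1},
    {"offset": [0, 0, -0.8], "rotation": [0, 0, 0], "claw": 1},
  ],
)

```text
clock: 9.77
tcp_pos: [0.468, -0.3428, 0.135]
orientation: [-2.617, 0.262, -0.078]
contact_force: [2.3, -0.1, 0.8]
grip_width: 0.0852
gripper_force: 0.0
```

```bash
cat >> h.py <<'E'
def rest(z0=.035):
    f=grab_frame("top"); W=cloud(f); P=W[200:360,390:500].reshape(-1,3); P=P[np.abs(P[:,1]+.278)<.075]
    P=P[(P[:,2]>z0)&(P[:,2]<.068)&(np.abs(P[:,0]-.478)<.12)]
    T=P[(P[:,2]>.054)&(P[:,2]<.066)]
    r=cv2.minAreaRect((T[:,:2]*1000).astype(np.float32)); print("rest top",np.round(r[0],1),np.round(r[1],1),round(r[2],1),np.round(np.percentile(T[:,2],[5,50,95]),4),len(T))
    return f
E
python3 - <<'E'
from h import *
pose()
rest()
f=grab_frame("side");cv2.imwrite("pics/x.png",f["frame"][:,:,::-1])
padc=np.array([.478,-.278,.032]); R0=RT(-100.9,0);R=RT(-100.9,-30)
seq([(padc+[0,0,.12],R0),(padc-.06*R[:,2],R)])
E
```

```text
tcp [ 0.468  -0.3428  0.135 ] psi -101.3 tau 29.4 xz 0.007 grip 0.0852 0.0 F [ 2.3 -0.1  0.8] t 9.77
j [ 1.31  0.75 -0.82  1.66  0.05  1.13 -1.2 ]
rest top [ 474.9 -280.3] [ 43.2 150.4] 78.9 [0.0555 0.0598 0.0626] 1992
offset [-0.001, -0.426, 0.078] rotation [-0.259, -0.001, -0.004] rows>=4.1 
offset [-0.0, -0.2, 0.454] rotation [-0.262, -0.001, 0.0] rows>=4.2
```

>>> drive_tool(
  rows=[
    {"offset": [0, -0.1, 0], "rotation": [-0.06, 0, 0], "claw": 1},
    {"offset": [0, -0.2, 0.02], "rotation": [-0.12, 0, 0], "claw": 1},
    {"offset": [0, -0.3, 0.04], "rotation": [-0.18, 0, 0], "claw": 1},
    {"offset": [0, -0.42, 0.05], "rotation": [-0.24, 0, -0.002], "claw": 1},
    {"offset": [0, -0.43, 0.04], "rotation": [-0.3, 0, -0.004], "claw": 1},
    {"offset": [0, -0.45, 0.02], "rotation": [-0.36, 0, -0.004], "claw": 1},
    {"offset": [0, -0.5, 0], "rotation": [-0.42, 0, -0.004], "claw": 1},
    {"offset": [0, -0.55, 0], "rotation": [-0.48, 0, -0.004], "claw": 1},
    {"offset": [0, -0.6, 0], "rotation": [-0.52, 0, -0.004], "claw": 1},
    {"offset": [0, -0.6, 0], "rotation": [-0.52, 0, -0.004], "claw": 1},
    {"offset": [0, -0.6, 0], "rotation": [-0.52, 0, -0.004], "claw": 1},
  ],
)

```text
clock: 10.78
tcp_pos: [0.4808, -0.2572, 0.1725]
orientation: [2.615, -0.237, -0.07]
contact_force: [-0.7, -1.0, 0.4]
grip_width: 0.0857
gripper_force: 0.0
```

```bash
python3 - <<'E'
from h import *
pose()
c=np.array([.475,-.280,.032]);R=RT(-101,-30)
seq([(c-.06*R[:,2],R),(c+.007*R[:,2],R)])
E
```

```text
tcp [ 0.4808 -0.2572  0.1725] psi -100.3 tau -29.7 xz -0.005 grip 0.0857 0.0 F [-0.7 -1.   0.4] t 10.78
j [ 0.51  0.4  -0.53  1.99  0.82  1.09 -2.26]
offset [-0.006, -0.33, 0.492] rotation [-0.003, -0.0, 0.006] rows>=2.1 
offset [0.0, -0.001, 0.446] rotation [0.0, -0.0, -0.0] rows>=1.6
```

>>> drive_tool(
  rows=[
    {"offset": [0, -0.16, 0.1], "rotation": [0, 0, 0.003], "claw": 1},
    {"offset": [-0.006, -0.33, 0.25], "rotation": [-0.003, 0, 0.006], "claw": 1},
    {"offset": [-0.006, -0.33, 0.4], "rotation": [-0.003, 0, 0.006], "claw": 1},
    {"offset": [-0.006, -0.33, 0.49], "rotation": [-0.003, 0, 0.006], "claw": 1},
    {"offset": [-0.006, -0.33, 0.6], "rotation": [-0.003, 0, 0.006], "claw": 1},
    {"offset": [-0.006, -0.33, 0.72], "rotation": [-0.003, 0, 0.006], "claw": 1},
    {"offset": [-0.006, -0.33, 0.84], "rotation": [-0.003, 0, 0.006], "claw": 1},
    {"offset": [-0.006, -0.33, 0.93], "rotation": [-0.003, 0, 0.006], "claw": 1},
    {"offset": [-0.006, -0.33, 0.935], "rotation": [-0.003, 0, 0.006], "claw": 1},
    {"offset": [-0.006, -0.33, 0.935], "rotation": [-0.003, 0, 0.006], "claw": 1},
  ],
)

```text
clock: 11.62
tcp_pos: [0.4732, -0.2878, 0.0274]
orientation: [2.604, -0.265, -0.068]
contact_force: [0.2, -0.3, 0.4]
grip_width: 0.0853
gripper_force: 0.0
```

>>> drive_tool(
  rows=[
    {"offset": [0, 0, 0], "rotation": [0, 0, 0], "claw": 0.75},
    {"offset": [0, 0, 0], "rotation": [0, 0, 0], "claw": 0.7},
    {"offset": [0, 0, 0], "rotation": [0, 0, 0], "claw": 0.6},
    {"offset": [0, 0, 0], "rotation": [0, 0, 0], "claw": 0.5},
    {"offset": [0, 0, 0], "rotation": [0, 0, 0], "claw": 0.3},
    {"offset": [0, 0, 0], "rotation": [0, 0, 0], "claw": 0.3},
    {"offset": [0, 0, 0], "rotation": [0, 0, 0], "claw": 0.3},
    {"offset": [0, 0, 0], "rotation": [0, 0, 0], "claw": 0.3},
    {"offset": [0, 0, 0], "rotation": [0, 0, 0], "claw": 0.3},
  ],
  force=50,
)

```text
clock: 12.37
tcp_pos: [0.4754, -0.2858, 0.0291]
orientation: [2.604, -0.26, -0.062]
contact_force: [-1.1, 1.6, 6.4]
grip_width: 0.0547
gripper_force: 53.0
```

```bash
python3 - <<'E'
from h import *
pose()
o=get_obs();p=o["tcp_pos"];R=RT(-101,-30)
c=p-.007*R[:,2];print(c)
up=np.array([0,0,.05]);Rp=RT(-101,30); t=np.array([.478,-.278,.032])
seq([(p+up,R),(t+up+.007*Rp[:,2],Rp),(t+[0,0,-.0005]+.007*Rp[:,2],Rp)])
E
```

```text
tcp [ 0.4754 -0.2858  0.0291] psi -101.5 tau -30.2 xz 0.006 grip 0.0547 53.0 F [-1.1  1.6  6.4] t 12.37
j [ 0.46  0.64 -0.43  2.05  1.08  0.91 -2.54]
[ 0.476115   -0.2823492   0.03514758]
offset [0.002, 0.167, -0.288] rotation [0.001, -0.001, -0.004] rows>=1.2 
offset [0.007, -0.077, -0.021] rotation [0.524, -0.0, 0.0] rows>=8.4 
offset [-0.0, 0.168, 0.292] rotation [-0.0, -0.0, 0.0] rows>=1.2
```

>>> drive_tool(
  rows=[
    {"offset": [0, 0.06, -0.1], "rotation": [0, 0, 0], "claw": 0.3},
    {"offset": [0, 0.12, -0.2], "rotation": [0, 0, 0], "claw": 0.3},
    {"offset": [0, 0.167, -0.29], "rotation": [0, 0, 0], "claw": 0.3},
    {"offset": [0, 0.167, -0.29], "rotation": [0, 0, 0], "claw": 0.3},
    {"offset": [0, 0.167, -0.29], "rotation": [0, 0, 0], "claw": 0.3},
  ],
)

```text
clock: 12.78
tcp_pos: [0.4751, -0.2856, 0.0785]
orientation: [2.605, -0.261, -0.061]
contact_force: [0.1, 0.5, -4.1]
grip_width: 0.0543
gripper_force: 54.1
```

>>> drive_tool(
  rows=[
    {"offset": [0, -0.01, 0], "rotation": [0.05, 0, 0], "claw": 0.3},
    {"offset": [0, -0.02, 0], "rotation": [0.1, 0, 0], "claw": 0.3},
    {"offset": [0, -0.03, 0], "rotation": [0.16, 0, 0], "claw": 0.3},
    {"offset": [0, -0.04, 0], "rotation": [0.22, 0, 0], "claw": 0.3},
    {"offset": [0, -0.04, 0], "rotation": [0.28, 0, 0], "claw": 0.3},
    {"offset": [0, -0.05, 0], "rotation": [0.34, 0, 0], "claw": 0.3},
    {"offset": [0, -0.06, 0], "rotation": [0.4, 0, 0], "claw": 0.3},
    {"offset": [0, -0.07, -0.02], "rotation": [0.46, 0, 0], "claw": 0.3},
    {"offset": [0, -0.077, -0.02], "rotation": [0.524, 0, 0], "claw": 0.3},
    {"offset": [0, -0.077, -0.02], "rotation": [0.524, 0, 0], "claw": 0.3},
    {"offset": [0, -0.077, -0.02], "rotation": [0.524, 0, 0], "claw": 0.3},
    {"offset": [0, -0.077, -0.02], "rotation": [0.524, 0, 0], "claw": 0.3},
  ],
)

```text
clock: 13.78
tcp_pos: [0.4764, -0.2736, 0.074]
orientation: [-2.609, 0.258, -0.073]
contact_force: [0.5, 0.1, -2.4]
grip_width: 0.0547
gripper_force: 54.5
```

```bash
python3 - <<'E'
from h import *
pose()
Rp=RT(-101,30); t=np.array([.478,-.278,.032])
seq([(t+[0,0,-.0003]+.0035*Rp[:,2],Rp)])
f=grab_frame("side"); a=f["frame"][150:300,290:510,::-1]; b=grab_frame("top")["frame"][200:360,350:560,::-1]
cv2.imwrite("pics/p4.png",np.hstack([cv2.resize(a,(440,300)),cv2.resize(b,(360,300))]))
E
```

```text
tcp [ 0.4764 -0.2736  0.074 ] psi -101.2 tau 29.9 xz 0.003 grip 0.0547 54.5 F [ 0.5  0.1 -2.4] t 13.78
j [ 1.31  0.83 -0.91  1.78  0.16  0.96 -1.34]
offset [0.016, 0.164, 0.254] rotation [0.001, -0.003, -0.002] rows>=1.1
```

View pics/p4.png

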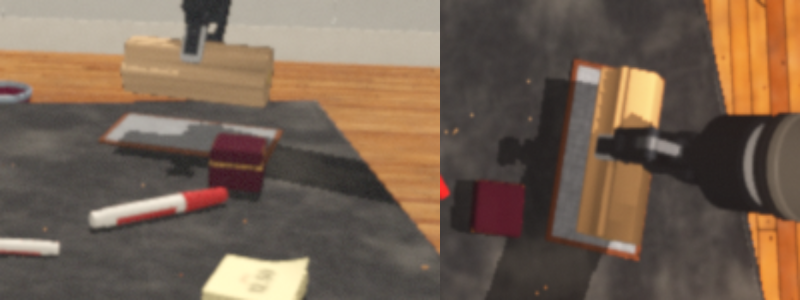

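The rest is rolled, and the groove now shows as a lengthwise line on its upper left side, towards +y, as expected. Setting down and regripping.

>>> drive_tool(
  rows=[
    {"offset": [0.004, 0.04, 0.06], "rotation": [0, 0, 0], "claw": 0.3},
    {"offset": [0.008, 0.08, 0.12], "rotation": [0, 0, 0], "claw": 0.3},
    {"offset": [0.012, 0.12, 0.18], "rotation": [0, 0, 0], "claw": 0.3},
    {"offset": [0.016, 0.15, 0.23], "rotation": [0, 0, 0], "claw": 0.3},
    {"offset": [0.016, 0.164, 0.254], "rotation": [0, 0, 0], "claw": 0.3},
    {"offset": [0.016, 0.164, 0.254], "rotation": [0, 0, 0], "claw": 0.3},
    {"offset": [0.016, 0.164, 0.254], "rotation": [0, 0, 0], "claw": 0.3},
  ],
)

```text
clock: 14.47
tcp_pos: [0.4787, -0.2772, 0.0291]
orientation: [-2.608, 0.258, -0.074]
contact_force: [-0.4, 0.2, -2.3]
grip_width: 0.0545
gripper_force: 54.6
```

>>> drive_tool(
  rows=[
    {"offset": [0, 0, 0], "rotation": [0, 0, 0], "claw": 0.75},
    {"offset": [0, 0, 0], "rotation": [0, 0, 0], "claw": 0.85},
    {"offset": [0, 0, 0], "rotation": [0, 0, 0], "claw": 1},
    {"offset": [0, 0, 0], "rotation": [0, 0, 0], "claw": 1},
    {"offset": [0, 0, -0.1], "rotation": [0, 0, 0], "claw": 1},
    {"offset": [0, 0, -0.3], "rotation": [0, 0, 0], "claw": 1},
    {"offset": [0, 0, -0.55], "rotation": [0, 0, 0], "claw": 1},
    {"offset": [0, 0, -0.8], "rotation": [0, 0, 0], "claw": 1},
    {"offset": [0, 0, -0.8], "rotation": [0, 0, 0], "claw": 1},
  ],
)

```text
clock: 15.22
tcp_pos: [0.4691, -0.3419, 0.1392]
orientation: [-2.614, 0.264, -0.087]
contact_force: [0.4, -0.5, -0.3]
grip_width: 0.0857
gripper_force: 0.0
```

>>> drive_tool(
  rows=[
    {"offset": [0, -0.1, 0], "rotation": [-0.06, 0, 0], "claw": 1},
    {"offset": [0, -0.2, 0.02], "rotation": [-0.12, 0, 0], "claw": 1},
    {"offset": [0, -0.3, 0.04], "rotation": [-0.18, 0, 0], "claw": 1},
    {"offset": [0, -0.42, 0.05], "rotation": [-0.24, 0, 0], "claw": 1},
    {"offset": [0, -0.43, 0.04], "rotation": [-0.3, 0, 0], "claw": 1},
    {"offset": [0, -0.45, 0.02], "rotation": [-0.36, 0, 0], "claw": 1},
    {"offset": [0, -0.5, 0], "rotation": [-0.42, 0, 0], "claw": 1},
    {"offset": [0, -0.55, 0], "rotation": [-0.48, 0, 0], "claw": 1},
    {"offset": [0, -0.6, 0], "rotation": [-0.52, 0, 0], "claw": 1},
    {"offset": [0, -0.6, 0], "rotation": [-0.52, 0, 0], "claw": 1},
    {"offset": [0, -0.6, 0], "rotation": [-0.52, 0, 0], "claw": 1},
  ],
)

```text
clock: 16.13
tcp_pos: [0.4827, -0.2571, 0.1781]
orientation: [2.615, -0.255, -0.062]
contact_force: [-0.5, -0.9, -0.0]
grip_width: 0.0856
gripper_force: 0.0
```

```bash
python3 - <<'E'
from h import *
pose(); rest()
c=np.array([.476,-.279,.032]);R=RT(-101,-30)
seq([(c-.06*R[:,2],R),(c+.006*R[:,2],R)])
f=grab_frame("side"); a=f["frame"][150:300,290:510,::-1]; b=grab_frame("top")["frame"][200:360,350:560,::-1]
cv2.imwrite("pics/p5.png",np.hstack([cv2.resize(a,(440,300)),cv2.resize(b,(360,300))]))
E
```

```text
tcp [ 0.4827 -0.2571  0.1781] psi -101.2 tau -29.6 xz 0.004 grip 0.0856 0.0 F [-0.5 -0.9 -0. ] t 16.13
j [ 0.59  0.42 -0.64  1.97  0.85  1.13 -2.29]
rest top [ 510.4 -298.8] [20.8 79.3] 88.0 [0.0557 0.0598 0.0624] 130
offset [-0.016, -0.363, 0.516] rotation [-0.004, -0.0, -0.003] rows>=2.3 
offset [-0.001, -0.001, 0.44] rotation [0.0, -0.0, -0.0] rows>=1.6
```

```bash
python3 - <<'E'
from h import *
for n in("side","top"):
    W=cloud(grab_frame(n)); P=W[150:400].reshape(-1,3); P=P[~np.isnan(P[:,0])]
    a=np.radians(-10.9); ax=np.array([np.cos(a),np.sin(a)]); lat=np.array([-np.sin(a),np.cos(a)])
    d=P[:,:2]-[.478,-.278]; s=d@ax; l=d@lat; k=(abs(s)<.09)&(abs(l)<.045)&(P[:,2]>.01)&(P[:,2]<.075)
    print(n,k.sum(),"s",np.percentile(s[k],[1,99]).round(4))
    for l0 in np.arange(-.04,.04,.005):
        m=k&(l>=l0)&(l<l0+.005)&(abs(s)<.07)
        if m.sum()>5: print(round(l0+.0025,4),m.sum(),np.percentile(P[m,2],[10,50,90]).round(4))
E
```

```text
side 1909 s [-0.0784  0.0699]
-0.0175 13 [0.0588 0.0596 0.0599]
-0.0125 47 [0.0589 0.0596 0.0603]
-0.0075 40 [0.0589 0.0596 0.0604]
-0.0025 46 [0.0591 0.0598 0.0604]
0.0025 46 [0.0589 0.0597 0.0604]
0.0075 42 [0.0591 0.0597 0.0605]
0.0125 160 [0.0458 0.0571 0.0601]
0.0175 551 [0.0148 0.0484 0.057 ]
0.0225 322 [0.0154 0.0242 0.0418]
0.0275 352 [0.023  0.0308 0.0374]
0.0325 98 [0.0298 0.0326 0.0353]
top 120 s [0.0017 0.0736]
-0.0325 9 [0.0335 0.0344 0.0359]
-0.0275 21 [0.0373 0.0413 0.0446]
-0.0225 19 [0.0472 0.0504 0.0535]
-0.0175 23 [0.0556 0.0582 0.0602]
-0.0125 19 [0.059  0.0596 0.0618]
-0.0075 7 [0.0597 0.0599 0.0609]
```

The rest lies flat (top at 0.0597) and is centred within about 4 mm. Gripping for the second roll.

>>> drive_tool(
  rows=[
    {"offset": [-0.01, -0.18, 0.1], "rotation": [0, 0, 0], "claw": 1},
    {"offset": [-0.03, -0.36, 0.25], "rotation": [-0.004, 0, -0.003], "claw": 1},
    {"offset": [-0.03, -0.36, 0.4], "rotation": [-0.004, 0, -0.003], "claw": 1},
    {"offset": [-0.03, -0.36, 0.52], "rotation": [-0.004, 0, -0.003], "claw": 1},
    {"offset": [-0.03, -0.36, 0.63], "rotation": [-0.004, 0, -0.003], "claw": 1},
    {"offset": [-0.03, -0.36, 0.75], "rotation": [-0.004, 0, -0.003], "claw": 1},
    {"offset": [-0.03, -0.36, 0.87], "rotation": [-0.004, 0, -0.003], "claw": 1},
    {"offset": [-0.03, -0.36, 0.95], "rotation": [-0.004, 0, -0.003], "claw": 1},
    {"offset": [-0.03, -0.36, 0.955], "rotation": [-0.004, 0, -0.003], "claw": 1},
    {"offset": [-0.03, -0.36, 0.955], "rotation": [-0.004, 0, -0.003], "claw": 1},
  ],
)

```text
clock: 17.22
tcp_pos: [0.4726, -0.2829, 0.0269]
orientation: [2.605, -0.255, -0.068]
contact_force: [1.0, 0.2, 0.4]
grip_width: 0.085
gripper_force: 0.0
```

>>> drive_tool(
  rows=[
    {"offset": [0, 0, 0], "rotation": [0, 0, 0], "claw": 0.75},
    {"offset": [0, 0, 0], "rotation": [0, 0, 0], "claw": 0.7},
    {"offset": [0, 0, 0], "rotation": [0, 0, 0], "claw": 0.6},
    {"offset": [0, 0, 0], "rotation": [0, 0, 0], "claw": 0.5},
    {"offset": [0, 0, 0], "rotation": [0, 0, 0], "claw": 0.3},
    {"offset": [0, 0, 0], "rotation": [0, 0, 0], "claw": 0.3},
    {"offset": [0, 0, 0], "rotation": [0, 0, 0], "claw": 0.3},
    {"offset": [0, 0, 0], "rotation": [0, 0, 0], "claw": 0.3},
    {"offset": [0, 0, 0], "rotation": [0, 0, 0], "claw": 0.3},
  ],
  force=50,
)

```text
clock: 17.97
tcp_pos: [0.4743, -0.2815, 0.0283]
orientation: [2.605, -0.252, -0.063]
contact_force: [-0.8, 2.0, 6.2]
grip_width: 0.0549
gripper_force: 53.6
```

```bash
python3 - <<'E'
from h import *
pose()
o=get_obs();p=o["tcp_pos"];R=RT(-101,-30); dep=(.032-p[2])/.866; print(dep,p-dep*R[:,2])
up=np.array([0,0,.05]);Rp=RT(-100.9,30); t=np.array([.478+.003,-.278,.032])
seq([(p+up,R),(t+up+dep*Rp[:,2],Rp)])
E
```

```text
tcp [ 0.4743 -0.2815  0.0283] psi -101.1 tau -30.1 xz 0.003 grip 0.0549 53.6 F [-0.8  2.   6.2] t 17.97
j [ 0.54  0.66 -0.53  2.05  1.12  0.97 -2.57]
0.004224104967119003 [ 0.47474451 -0.27946203  0.03200011]
offset [0.001, 0.167, -0.288] rotation [0.001, -0.001, -0.001] rows>=1.2 
offset [0.039, -0.039, -0.023] rotation [0.524, -0.0, -0.001] rows>=8.4
```

>>> drive_tool(
  rows=[
    {"offset": [0, 0.06, -0.1], "rotation": [0, 0, 0], "claw": 0.3},
    {"offset": [0, 0.12, -0.2], "rotation": [0, 0, 0], "claw": 0.3},
    {"offset": [0, 0.167, -0.29], "rotation": [0, 0, 0], "claw": 0.3},
    {"offset": [0, 0.167, -0.29], "rotation": [0, 0, 0], "claw": 0.3},
    {"offset": [0, 0.167, -0.29], "rotation": [0, 0, 0], "claw": 0.3},
  ],
)

```text
clock: 18.38
tcp_pos: [0.4737, -0.2819, 0.0778]
orientation: [2.605, -0.254, -0.064]
contact_force: [-0.6, -0.1, -2.8]
grip_width: 0.0548
gripper_force: 54.7
```

>>> drive_tool(
  rows=[
    {"offset": [0, 0, 0], "rotation": [0.05, 0, 0], "claw": 0.3},
    {"offset": [0, -0.01, 0], "rotation": [0.1, 0, 0], "claw": 0.3},
    {"offset": [0.01, -0.01, 0], "rotation": [0.16, 0, 0], "claw": 0.3},
    {"offset": [0.01, -0.02, 0], "rotation": [0.22, 0, 0], "claw": 0.3},
    {"offset": [0.01, -0.02, 0], "rotation": [0.28, 0, 0], "claw": 0.3},
    {"offset": [0.02, -0.03, 0], "rotation": [0.34, 0, 0], "claw": 0.3},
    {"offset": [0.02, -0.03, 0], "rotation": [0.4, 0, 0], "claw": 0.3},
    {"offset": [0.03, -0.04, -0.02], "rotation": [0.46, 0, 0], "claw": 0.3},
    {"offset": [0.03, -0.04, -0.02], "rotation": [0.524, 0, 0], "claw": 0.3},
    {"offset": [0.03, -0.04, -0.02], "rotation": [0.524, 0, 0], "claw": 0.3},
    {"offset": [0.03, -0.04, -0.02], "rotation": [0.524, 0, 0], "claw": 0.3},
    {"offset": [0.03, -0.04, -0.02], "rotation": [0.524, 0, 0], "claw": 0.3},
  ],
)

```text
clock: 19.38
tcp_pos: [0.4785, -0.2753, 0.0761]
orientation: [-2.609, 0.252, -0.067]
contact_force: [0.3, 0.6, -2.1]
grip_width: 0.0546
gripper_force: 54.9
```

```bash
python3 - <<'E'
from h import *
pose()
Rp=RT(-100.9,30); t=np.array([.479,-.278,.032])
seq([(t+[0,0,-.0008]+.0042*Rp[:,2],Rp)])
E
```

```text
tcp [ 0.4785 -0.2753  0.0761] psi -101.0 tau 29.9 xz -0.000 grip 0.0546 54.9 F [ 0.3  0.6 -2.1] t 19.38
j [ 1.35  0.87 -0.99  1.77  0.24  0.99 -1.41]
offset [0.007, 0.164, 0.279] rotation [0.001, -0.0, -0.001] rows>=1.2
```

Lower, release, retreat and level the tool, heading for the marker.

>>> drive_tool(
  rows=[
    {"offset": [0.002, 0.04, 0.06], "rotation": [0, 0, 0], "claw": 0.3},
    {"offset": [0.004, 0.08, 0.12], "rotation": [0, 0, 0], "claw": 0.3},
    {"offset": [0.007, 0.12, 0.19], "rotation": [0, 0, 0], "claw": 0.3},
    {"offset": [0.007, 0.15, 0.25], "rotation": [0, 0, 0], "claw": 0.3},
    {"offset": [0.007, 0.164, 0.279], "rotation": [0, 0, 0], "claw": 0.3},
    {"offset": [0.007, 0.164, 0.279], "rotation": [0, 0, 0], "claw": 0.3},
    {"offset": [0.007, 0.164, 0.279], "rotation": [0, 0, 0], "claw": 0.3},
  ],
)

```text
clock: 19.97
tcp_pos: [0.4797, -0.2764, 0.0284]
orientation: [-2.609, 0.251, -0.068]
contact_force: [-2.8, 0.8, 0.8]
grip_width: 0.0548
gripper_force: 55.5
```

>>> drive_tool(
  rows=[
    {"offset": [0, 0, 0], "rotation": [0, 0, 0], "claw": 0.75},
    {"offset": [0, 0, 0], "rotation": [0, 0, 0], "claw": 0.85},
    {"offset": [0, 0, 0], "rotation": [0, 0, 0], "claw": 1},
    {"offset": [0, 0, 0], "rotation": [0, 0, 0], "claw": 1},
    {"offset": [0, 0, -0.1], "rotation": [0, 0, 0], "claw": 1},
    {"offset": [0, 0, -0.3], "rotation": [0, 0, 0], "claw": 1},
    {"offset": [0, 0, -0.55], "rotation": [0, 0, 0], "claw": 1},
    {"offset": [0, 0, -0.8], "rotation": [0, 0, 0], "claw": 1},
    {"offset": [0, 0, -1], "rotation": [0, 0, 0], "claw": 1},
    {"offset": [0, 0, -1], "rotation": [0, 0, 0], "claw": 1},
    {"offset": [0, 0, -1], "rotation": [0, 0, 0], "claw": 1},
  ],
)

```text
clock: 20.88
tcp_pos: [0.466, -0.3519, 0.1597]
orientation: [-2.611, 0.255, -0.073]
contact_force: [-0.7, 0.0, -0.5]
grip_width: 0.0851
gripper_force: 0.0
```

```bash
python3 - <<'E'
from h import *
pose()
for n in("side","top"):
    f=grab_frame(n);W=cloud(f); P=W[150:400].reshape(-1,3); P=P[~np.isnan(P[:,0])]
    a=np.radians(-10.9); ax=np.array([np.cos(a),np.sin(a)]); lat=np.array([-np.sin(a),np.cos(a)])
    d=P[:,:2]-[.478,-.278]; s=d@ax; l=d@lat; k=(abs(s)<.09)&(abs(l)<.045)&(P[:,2]>.01)&(P[:,2]<.075)
    print(n,k.sum(),"s",np.percentile(s[k],[1,99]).round(4))
    for s0 in(-.05,.05):
        q=k&(abs(s-s0)<.02)&(P[:,2]>.0575); print("lat range",np.percentile(l[q],[3,97]).round(4))
    for l0 in np.arange(-.0175,.0175,.0025):
        m=k&(l>=l0)&(l<l0+.0025)&(abs(s)<.07)
        if m.sum()>5: print(round(l0+.00125,4),m.sum(),np.percentile(P[m,2],[10,50,90]).round(4))
a=f["frame"][200:360,350:510,::-1]; b=grab_frame("side")["frame"][180:290,320:480,::-1]
cv2.imwrite("pics/p6.png",np.hstack([cv2.resize(a,(400,400)),cv2.resize(b,(400,275))[:,:] if 0 else cv2.resize(b,(400,400))]))
m0=np.array([.495,-.068]); 
p=get_obs()["tcp_pos"]; Rm=RT(-55.4,0)
seq([((.47,-.25,.2),RT(-80,0)),((.495,-.12,.14),Rm),((m0[0],m0[1],.06),Rm)])
E
```

```text
tcp [ 0.466  -0.3519  0.1597] psi -101.1 tau 29.8 xz 0.004 grip 0.0851 0.0 F [-0.7  0.  -0.5] t 20.88
j [ 1.43  0.82 -1.03  1.61  0.2   1.22 -1.33]
side 1912 s [-0.0741  0.0743]
lat range [-0.0167  0.0177]
lat range [-0.0156  0.0181]
-0.0162 11 [0.0586 0.0595 0.0597]
-0.0138 36 [0.0576 0.0593 0.0601]
-0.0113 55 [0.0564 0.0583 0.0597]
-0.0088 58 [0.0556 0.0575 0.0592]
-0.0062 48 [0.055  0.0567 0.0583]
-0.0037 22 [0.0553 0.0561 0.0566]
0.0113 19 [0.0575 0.0591 0.0599]
0.0138 49 [0.0559 0.0582 0.0599]
0.0163 135 [0.0507 0.0562 0.0599]
0.0188 183 [0.0117 0.0523 0.0572]
top 3133 s [-0.0713  0.0767]
lat range [-0.016   0.0176]
lat range [-0.0162  0.0184]
-0.0162 83 [0.057  0.0585 0.0603]
-0.0138 115 [0.0581 0.06   0.0617]
-0.0113 115 [0.0584 0.06   0.062 ]
-0.0088 139 [0.0564 0.0585 0.0612]
-0.0062 137 [0.0556 0.0578 0.0604]
-0.0037 130 [0.054  0.0564 0.0586]
-0.0012 130 [0.0529 0.055  0.0572]
0.0012 110 [0.0527 0.0547 0.0564]
0.0038 104 [0.0541 0.0559 0.0574]
0.0063 106 [0.0553 0.0571 0.0584]
0.0088 106 [0.056  0.0581 0.0599]
0.0113 102 [0.0581 0.0596 0.0615]
0.0138 119 [0.0585 0.0602 0.0621]
0.0163 129 [0.0573 0.0594 0.0614]
0.0188 166 [0.0537 0.0564 0.0595]
offset [-0.093, -0.71, 0.081] rotation [-0.259, -0.048, -0.179] rows>=5.1 
offset [0.315, -0.825, 0.4] rotation [0.0, 0.0, -0.215] rows>=3.5 
offset [0.198, -0.285, 0.533] rotation [-0.0, 0.0, 0.0] rows>=2.3
```

View pics/p6.png

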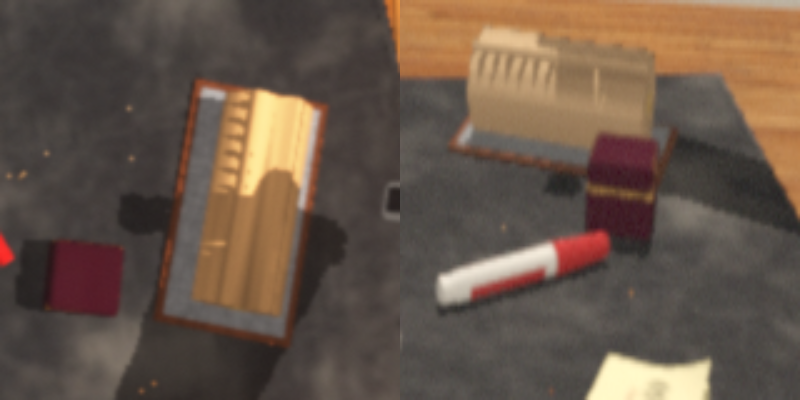

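The rest stands groove up: a 6 mm dip between lands at 0.060, running lengthwise and centred on the pad within about 1 mm. Next the marker, going up and level first.

>>> drive_tool(
  rows=[
    {"offset": [-0.02, -0.14, -0.05], "rotation": [-0.05, -0.01, -0.03], "claw": 0.8},
    {"offset": [-0.04, -0.28, 0], "rotation": [-0.1, -0.02, -0.06], "claw": 0.6},
    {"offset": [-0.06, -0.42, 0.03], "rotation": [-0.15, -0.03, -0.1], "claw": 0.5},
    {"offset": [-0.08, -0.56, 0.06], "rotation": [-0.2, -0.04, -0.14], "claw": 0.5},
    {"offset": [-0.093, -0.71, 0.081], "rotation": [-0.259, -0.048, -0.179], "claw": 0.5},
    {"offset": [-0.093, -0.71, 0.081], "rotation": [-0.259, -0.048, -0.179], "claw": 0.5},
    {"offset": [-0.093, -0.71, 0.081], "rotation": [-0.259, -0.048, -0.179], "claw": 0.5},
  ],
)

```text
clock: 21.62
tcp_pos: [0.4709, -0.2465, 0.2014]
orientation: [3.125, 0.286, 0.0]
contact_force: [-0.5, -0.0, 0.4]
grip_width: 0.0425
gripper_force: 0.0
```

>>> drive_tool(
  rows=[
    {"offset": [0.08, -0.2, 0.05], "rotation": [0, 0, -0.05], "claw": 0.5},
    {"offset": [0.16, -0.4, 0.15], "rotation": [0, 0, -0.1], "claw": 0.5},
    {"offset": [0.24, -0.6, 0.25], "rotation": [0, 0, -0.16], "claw": 0.5},
    {"offset": [0.315, -0.825, 0.4], "rotation": [0, 0, -0.215], "claw": 0.5},
    {"offset": [0.315, -0.825, 0.4], "rotation": [0, 0, -0.215], "claw": 0.5},
    {"offset": [0.315, -0.825, 0.4], "rotation": [0, 0, -0.215], "claw": 0.5},
    {"offset": [0.315, -0.825, 0.4], "rotation": [0, 0, -0.215], "claw": 0.5},
  ],
)

```text
clock: 22.2
tcp_pos: [0.4954, -0.1224, 0.1398]
orientation: [3.001, 0.929, -0.002]
contact_force: [0.1, -0.7, -0.0]
grip_width: 0.0425
gripper_force: 0.0
```

```bash
python3 - <<'E'
from h import *
pose()
W=cloud(grab_frame("side"));P=W[200:290,320:420].reshape(-1,3);P=P[(P[:,2]>.006)&(P[:,2]<.025)&(P[:,1]>-.15)&(P[:,1]<0)&(P[:,0]>.42)&(P[:,0]<.57)]
r=cv2.minAreaRect((P[:,:2]*1000).astype(np.float32));print("marker side",np.round(r[0],1),np.round(r[1],1),round(r[2],1),len(P))
Rm=RT(-55.4,0); seq([((.495,-.068,.05),Rm),((.495,-.068,.004),Rm)])
E
```

```text
tcp [ 0.4954 -0.1224  0.1398] psi -55.6 tau 0.0 xz -0.001 grip 0.0425 0.0 F [ 0.1 -0.7 -0. ] t 22.2
j [ 0.98  0.57 -1.11  1.98  0.62  0.99 -1.41]
marker side [481.5 -79.6] [164.6  43.9] 48.4 645
offset [0.204, -0.306, 0.601] rotation [0.0, 0.0, -0.002] rows>=2.5 
offset [0.0, -0.0, 0.307] rotation [0.0, 0.0, -0.0] rows>=1.1
```

>>> drive_tool(
  rows=[
    {"offset": [0.1, -0.15, 0.15], "rotation": [0, 0, -0.002], "claw": 0.5},
    {"offset": [0.204, -0.306, 0.3], "rotation": [0, 0, -0.002], "claw": 0.5},
    {"offset": [0.204, -0.306, 0.5], "rotation": [0, 0, -0.002], "claw": 0.5},
    {"offset": [0.204, -0.306, 0.65], "rotation": [0, 0, -0.002], "claw": 0.5},
    {"offset": [0.204, -0.306, 0.8], "rotation": [0, 0, -0.002], "claw": 0.5},
    {"offset": [0.204, -0.306, 0.88], "rotation": [0, 0, -0.002], "claw": 0.5},
    {"offset": [0.204, -0.306, 0.907], "rotation": [0, 0, -0.002], "claw": 0.5},
    {"offset": [0.204, -0.306, 0.907], "rotation": [0, 0, -0.002], "claw": 0.5},
  ],
)

```text
clock: 22.92
tcp_pos: [0.4951, -0.0674, 0.0043]
orientation: [2.997, 0.935, -0.001]
contact_force: [-0.6, -0.4, 0.2]
grip_width: 0.0426
gripper_force: 0.0
```

>>> drive_tool(
  rows=[
    {"offset": [0, 0, 0], "rotation": [0, 0, 0], "claw": 0.3},
    {"offset": [0, 0, 0], "rotation": [0, 0, 0], "claw": 0.2},
    {"offset": [0, 0, 0], "rotation": [0, 0, 0], "claw": 0.05},
    {"offset": [0, 0, 0], "rotation": [0, 0, 0], "claw": 0.05},
    {"offset": [0, 0, 0], "rotation": [0, 0, 0], "claw": 0.05},
    {"offset": [0, 0, 0], "rotation": [0, 0, 0], "claw": 0.05},
    {"offset": [0, 0, 0], "rotation": [0, 0, 0], "claw": 0.05},
    {"offset": [0, 0, 0], "rotation": [0, 0, 0], "claw": 0.05},
  ],
  force=20,
)

```text
clock: 23.58
tcp_pos: [0.4962, -0.0667, 0.0059]
orientation: [2.995, 0.937, 0.003]
contact_force: [-1.2, -1.6, 6.6]
grip_width: 0.0141
gripper_force: 20.1
```

```bash
python3 - <<'E'
from h import *
pose(); p=get_obs()["tcp_pos"]; Rm=RT(-55.5,0)
seq([(p+[0,0,.13],Rm),((.49,-.19,.145),RT(-80,0)),((.479,-.278,.12),RT(-100.9,0))])
E
```

```text
tcp [ 0.4962 -0.0667  0.0059] psi -55.2 tau -0.2 xz 0.001 grip 0.0141 20.1 F [-1.2 -1.6  6.6] t 23.58
j [ 0.72  0.73 -0.91  2.08  0.87  0.77 -1.72]
offset [0.001, 0.004, -0.867] rotation [0.002, -0.0, 0.002] rows>=3.1 
offset [-0.5, 0.653, -0.061] rotation [-0.0, -0.0, 0.214] rows>=3.4 
offset [-0.174, 0.565, 0.167] rotation [-0.0, -0.0, 0.182] rows>=2.9
```

>>> drive_tool(
  rows=[
    {"offset": [0, 0, -0.15], "rotation": [0, 0, 0], "claw": 0.05},
    {"offset": [0, 0, -0.4], "rotation": [0, 0, 0], "claw": 0.05},
    {"offset": [0, 0, -0.65], "rotation": [0, 0, 0], "claw": 0.05},
    {"offset": [0, 0, -0.87], "rotation": [0, 0, 0], "claw": 0.05},
    {"offset": [0, 0, -0.87], "rotation": [0, 0, 0], "claw": 0.05},
    {"offset": [0, 0, -0.87], "rotation": [0, 0, 0], "claw": 0.05},
  ],
)

```text
clock: 24.08
tcp_pos: [0.4963, -0.0663, 0.1373]
orientation: [2.994, 0.937, 0.006]
contact_force: [0.5, -0.5, -1.0]
grip_width: 0.0147
gripper_force: 19.8
```

>>> drive_tool(
  rows=[
    {"offset": [-0.1, 0.14, -0.02], "rotation": [0, 0, 0.04], "claw": 0.05},
    {"offset": [-0.2, 0.28, -0.04], "rotation": [0, 0, 0.08], "claw": 0.05},
    {"offset": [-0.3, 0.41, -0.06], "rotation": [0, 0, 0.12], "claw": 0.05},
    {"offset": [-0.4, 0.53, -0.06], "rotation": [0, 0, 0.17], "claw": 0.05},
    {"offset": [-0.5, 0.653, -0.06], "rotation": [0, 0, 0.214], "claw": 0.05},
    {"offset": [-0.5, 0.653, -0.06], "rotation": [0, 0, 0.214], "claw": 0.05},
    {"offset": [-0.5, 0.653, -0.06], "rotation": [0, 0, 0.214], "claw": 0.05},
  ],
)

```text
clock: 24.67
tcp_pos: [0.4881, -0.1907, 0.1431]
orientation: [3.128, 0.277, -0.002]
contact_force: [0.9, 0.1, 0.1]
grip_width: 0.0147
gripper_force: 19.8
```

>>> drive_tool(
  rows=[
    {"offset": [-0.04, 0.14, 0.03], "rotation": [0, 0, 0.05], "claw": 0.05},
    {"offset": [-0.08, 0.28, 0.06], "rotation": [0, 0, 0.1], "claw": 0.05},
    {"offset": [-0.13, 0.42, 0.1], "rotation": [0, 0, 0.15], "claw": 0.05},
    {"offset": [-0.174, 0.565, 0.167], "rotation": [0, 0, 0.182], "claw": 0.05},
    {"offset": [-0.174, 0.565, 0.167], "rotation": [0, 0, 0.182], "claw": 0.05},
    {"offset": [-0.174, 0.565, 0.167], "rotation": [0, 0, 0.182], "claw": 0.05},
    {"offset": [-0.174, 0.565, 0.167], "rotation": [0, 0, 0.182], "claw": 0.05},
  ],
)

```text
clock: 25.25
tcp_pos: [0.4789, -0.2755, 0.1191]
orientation: [3.128, -0.285, 0.001]
contact_force: [-0.1, 0.7, 0.0]
grip_width: 0.0146
gripper_force: 19.8
```

```bash
python3 - <<'E'
from h import *
pose(); p=get_obs()["tcp_pos"]
f=grab_frame("side"); W=cloud(f); P=W[100:300].reshape(-1,3);P=P[~np.isnan(P[:,0])]
ax=np.array([np.cos(np.radians(-10.9)),np.sin(np.radians(-10.9))]); d=P[:,:2]-p[:2]; s=d@ax; l=d@[-ax[1],ax[0]]
k=(abs(l)<.03)&(abs(s)<.09)&(abs(s)>.02)&(abs(P[:,2]-p[2])<.03)
for a,b in((-.08,-.05),(-.05,-.02),(.02,.05),(.05,.08)):
    q=k&(s>a)&(s<b); print(a,q.sum(),"z rel tcp",(np.percentile(P[q,2],[3,97])-p[2]).round(4) if q.sum()>5 else "", "l",np.median(l[q]).round(4) if q.sum() else "")
print("s range",np.percentile(s[k],[1,99]).round(4))
seq([((.479,-.278,.066),RT(-100.9,0)),((.479,-.278,.0615),RT(-100.9,0))])
cv2.imwrite("pics/p7.png",cv2.resize(f["frame"][130:290,320:520,::-1],(800,640))[:600])
E
```

```text
tcp [ 0.4789 -0.2755  0.1191] psi -100.4 tau -0.0 xz 0.001 grip 0.0146 19.8 F [-0.1  0.7  0. ] t 25.25
j [ 1.08  0.57 -0.88  1.91  0.54  0.92 -1.81]
-0.08 76 z rel tcp [-0.0036  0.0083] l 0.0033
-0.05 108 z rel tcp [-0.0038  0.0095] l 0.0052
0.02 105 z rel tcp [-0.0045  0.0093] l 0.0054
0.05 32 z rel tcp [-0.0028  0.0082] l 0.0044
s range [-0.072   0.0609]
offset [0.002, 0.018, 0.356] rotation [0.0, -0.001, 0.005] rows>=1.3 
offset [-0.0, -0.001, 0.03] rotation [0.0, 0.0, -0.0] rows>=0.1
```

View pics/p7.png

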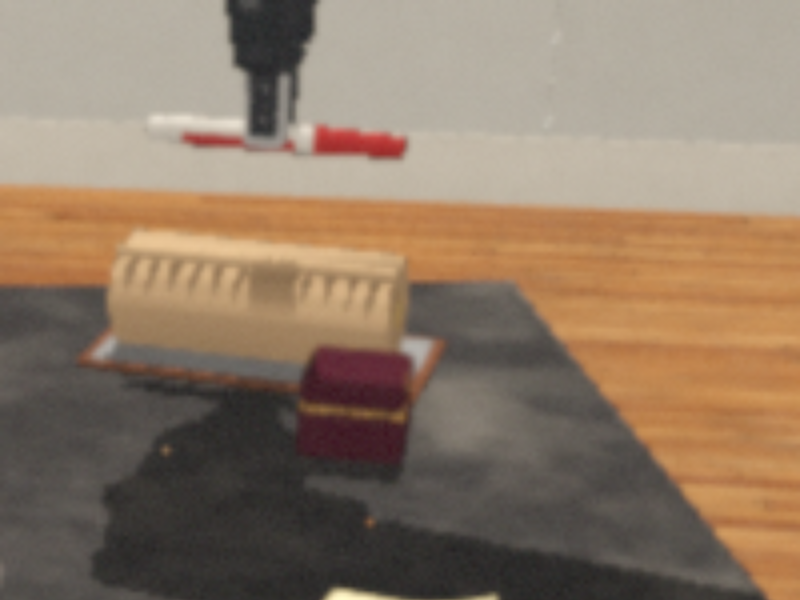

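The marker is held level in the fingers at about (265,135) in the crop, above and parallel to the groove. Lowering it.

>>> drive_tool(
  rows=[
    {"offset": [0.015, 0.018, 0.08], "rotation": [0, 0, 0.004], "claw": 0.05},
    {"offset": [0.035, 0.018, 0.16], "rotation": [0, 0, 0.004], "claw": 0.05},
    {"offset": [0.035, 0.018, 0.24], "rotation": [0, 0, 0.004], "claw": 0.05},
    {"offset": [0.035, 0.018, 0.31], "rotation": [0, 0, 0.004], "claw": 0.05},
    {"offset": [0.035, 0.018, 0.35], "rotation": [0, 0, 0.004], "claw": 0.05},
    {"offset": [0.035, 0.018, 0.375], "rotation": [0, 0, 0.004], "claw": 0.05},
    {"offset": [0.035, 0.018, 0.375], "rotation": [0, 0, 0.004], "claw": 0.05},
    {"offset": [0.035, 0.018, 0.375], "rotation": [0, 0, 0.004], "claw": 0.05},
  ],
)

```text
clock: 25.97
tcp_pos: [0.4835, -0.2807, 0.063]
orientation: [3.126, -0.301, 0.001]
contact_force: [0.1, -0.6, -0.3]
grip_width: 0.0144
gripper_force: 22.4
```

```bash
python3 -c "
from h import *
pose()"
```

```text
tcp [ 0.4835 -0.2807  0.063 ] psi -101.0 tau -0.1 xz 0.001 grip 0.0144 22.4 F [ 0.1 -0.6 -0.3] t 25.97
j [ 1.03  0.65 -0.81  1.93  0.63  0.84 -1.88]
```

>>> drive_tool(
  rows=[
    {"offset": [0, -0.011, 0.008], "rotation": [0, 0, 0], "claw": 0.05},
    {"offset": [0, -0.011, 0.008], "rotation": [0, 0, 0], "claw": 0.05},
    {"offset": [0, -0.011, 0.008], "rotation": [0, 0, 0], "claw": 0.2},
    {"offset": [0, -0.011, 0.008], "rotation": [0, 0, 0], "claw": 0.3},
    {"offset": [0, -0.011, 0.008], "rotation": [0, 0, 0], "claw": 0.4},
    {"offset": [0, -0.011, 0.008], "rotation": [0, 0, 0], "claw": 0.5},
    {"offset": [0, -0.011, 0.008], "rotation": [0, 0, 0], "claw": 0.5},
    {"offset": [0, -0.011, -0.1], "rotation": [0, 0, 0], "claw": 0.5},
    {"offset": [0, -0.011, -0.3], "rotation": [0, 0, 0], "claw": 0.5},
    {"offset": [0, 0.1, -0.6], "rotation": [0, 0, 0], "claw": 0.5},
    {"offset": [0, 0.4, -0.9], "rotation": [0, 0, 0], "claw": 0.5},
    {"offset": [0, 0.8, -0.9], "rotation": [0, 0, 0], "claw": 0.5},
    {"offset": [0, 0.8, -0.9], "rotation": [0, 0, 0], "claw": 0.5},
    {"offset": [0, 0.8, -0.9], "rotation": [0, 0, 0], "claw": 0.5},
  ],
)

```text
clock: 27.13
tcp_pos: [0.4576, -0.409, 0.2002]
orientation: [3.117, -0.321, 0.005]
contact_force: [-0.8, -1.4, 0.3]
grip_width: 0.0426
gripper_force: 0.0
```

```bash
python3 - <<'E'
from h import *
pose()
f=grab_frame("top");W=cloud(f); P=W[150:400].reshape(-1,3); P=P[~np.isnan(P[:,0])]
a=np.radians(-10.9); ax=np.array([np.cos(a),np.sin(a)]); lat=np.array([-np.sin(a),np.cos(a)])
d=P[:,:2]-[.478,-.278]; s=d@ax; l=d@lat
k=(abs(s)<.1)&(abs(l)<.03)&(P[:,2]>.0635)&(P[:,2]<.09)
r=cv2.minAreaRect((np.c_[s[k],l[k]]*1000).astype(np.float32)); print("marker",np.round(r[0],1),np.round(r[1],1),round(r[2],1),"ztop",np.percentile(P[k,2],[50,95]).round(4))
for s0 in(-.05,.05):
    q=(abs(s-s0)<.02)&(abs(l)<.03)&(P[:,2]>.0575)&(P[:,2]<.0625); print("land lat range",np.percentile(l[q],[3,97]).round(4))
q=(abs(s)<.1)&(abs(l)<.03)&(P[:,2]>.04);print("rest s",np.percentile(s[q],[1,99]).round(4))
a=f["frame"][190:350,370:530,::-1]; b=grab_frame("side")["frame"][180:290,320:480,::-1]
cv2.imwrite("pics/p8.png",np.hstack([cv2.resize(a,(400,400)),cv2.resize(b,(400,400))]))
E
```

```text
tcp [ 0.4576 -0.409   0.2002] psi -101.7 tau -0.4 xz 0.004 grip 0.0426 0.0 F [-0.8 -1.4  0.3] t 27.13
j [ 1.26  0.55 -0.89  1.7   0.48  1.11 -1.54]
marker [ 2.6 -2.6] [ 23.2 135.4] 89.6 ztop [0.0707 0.0738]
land lat range [-0.0167  0.0182]
land lat range [-0.0161  0.0187]
rest s [-0.0706  0.0769]
```

View pics/p8.png

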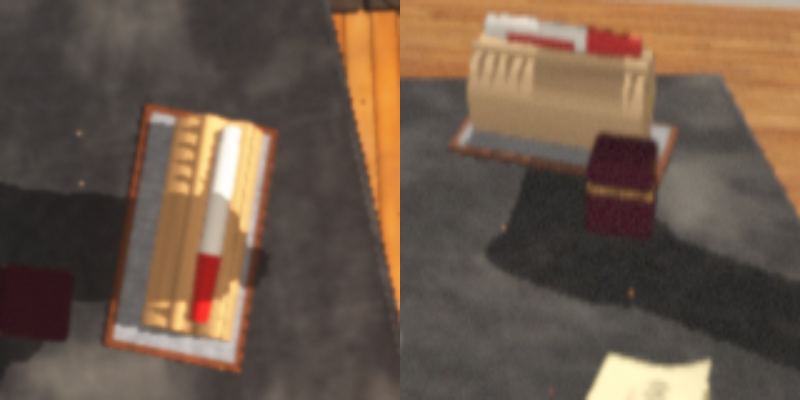

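```bash
python3 - <<'E'
from h import *
f=grab_frame("top");W=cloud(f); P=W[150:400].reshape(-1,3); P=P[~np.isnan(P[:,0])]
a=np.radians(-10.9); ax=np.array([np.cos(a),np.sin(a)]); lat=np.array([-np.sin(a),np.cos(a)])
d=P[:,:2]-[.478,-.278]; s=d@ax; l=d@lat
for s0 in(-.045,.045):
  print([(round(x*1e3),round(float(np.median(P[m,2]))*1e3,1)) for x in np.arange(-.018,.019,.003) if (m:=(abs(s-s0)<.025)&(abs(l-x)<.0015)&(P[:,2]>.03)).sum()>5])
pose()
E
```

```text
[(-18, 55.7), (-15, 59.5), (-12, 59.6), (-9, 58.9), (-6, 67.2), (-3, 70.6), (0, 70.9), (3, 71.3), (6, 67.9), (9, 59.1), (12, 59.8), (15, 59.6), (18, 57.1)]
[(-18, 56.9), (-15, 59.8), (-12, 60.3), (-9, 59.4), (-6, 68.1), (-3, 70.9), (0, 72.0), (3, 71.3), (6, 68.2), (9, 59.2), (12, 59.5), (15, 59.7), (18, 57.7)]
tcp [ 0.4601 -0.3987  0.1982] psi -101.1 tau -0.0 xz 0.001 grip 0.0424 0.0 F [ 0.8  1.3 -0.3] t 27.28
j [ 1.26  0.55 -0.89  1.71  0.48  1.11 -1.55]
```

The marker is seated: top at 71 mm, centred in the groove at both ends, and about 1 mm off centre lengthwise. The robot is clear of everything.

```bash
python3 -c "
from bench import hand_in
print(hand_in())"
```

```text
the job is handed in; nothing more can be done
None
```

I handed the job in: the pen rest stands groove up in the middle of the desk pad and lengthwise along it, the 135 mm marker lies centred in the groove, and the gripper did not come near the other things on the table; no verdict came back.

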